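# Load and lock the parts finishing tub

## Robot

A 7-joint arm with a two-finger parallel gripper is mounted at the origin on the work surface. World frame = base frame: x ahead of the robot, y to its left, z up, the work surface at z = 0. Lengths are in m, angles in rad, forces in N, time in s.
With the tool pointing down it reaches from about 0.4 to 0.85 m from the base axis. Payload 4.5 kg.
Tool frame: the origin (TCP) lies on the front face of the gripper's body, between the roots of the fingers; the fingertips stand 73 mm ahead of it and the grasp point (between the pads) lies bot.grip_depth ahead of it (bot.grip_depth is the distance from the TCP to the grasp point, in m); x points along the fingers, z is the direction in which the jaws open and shut, and the axes are right-handed (so a half turn about x gives the same grasp; the last joint's range is limited). The gripper opens to 85 mm and grips with 20 to 120 N. Pads are 22 mm wide; open, the fingers measure 114 mm over their backs; the gripper's body (76 mm by 85 mm) begins 54 mm behind the grasp point. The pads swing forward as they close: fully open they stand 13 mm farther back than shut.
Start: joints at [-1.277, 0.689, -0.195, 1.565, 0.157, 0.902, -0.215], TCP at [0.161, 0.604, 0.304] pointing down, gripper open.
Joint ranges: [-3.01, 3.01], [-0.46, 2.08], [-1.47, 1.51], [0.13, 2.56], [-1, 4.14], [0.04, 2.09], [-2.66, 2.66]. Speed limits (rad/s): [2.57, 2.57, 3.14, 3.14, 3.14, 3.14, 3.14].

## Interface

Orientations are given as a unit quaternion [x, y, z, w].
In Python, from cell import bot gives the robot as it stands.
- The arm moves only by the shell command python3 -m jog 'ROWS'. ROWS is JSON, a list of rows, each a list of 3 entries, a list of its own where there are three numbers: the shift along the world's x, y, z in mm, then the turn, a rotation vector about the world's x, y, z in degrees, then the gripper command: -1 is fully open, 1 is shut, values between are in proportion. In form: [[[tx, ty, tz], [ax, ay, az], hand], ...]. A call has 1 to 10 rows; each row is the pose to reach, as a shift and turn from the pose commanded when the call began; what a row does not reach only later rows make up. A row lasts 1/10 s, in which the tool goes at most 50 mm and 8.59 degrees, less where a joint would pass 70% of its speed; a pose out of reach is approached as far as the arm can. A call with a gripper value outside its range is refused whole. The fingers move at their own pace and stop on an object; the grip force is fixed at half the most. Time passes only in rows, so rows that repeat a pose let the fingers close. It gives the time, the measured TCP pose, the force and the opening at its end, in the units of the state.
- bot.get_obs(): the state, without advancing time (a new reading comes with each control period).
- bot.capture(name): name is "scene" or "top" or "wrist"; returns a dict with "img" (400x640x3 uint8, red, green, blue), "fovy" (degrees; the focal length in pixels is half the picture's height over the tangent of half this angle, whatever the lens; pixels are square), "cx", "cy" (the principal point, pixels), "R" (3x3) and "t" (3): a world point X has camera coordinates R X + t; the wrist camera has in their place "hand_eye" (4x4, takes a point from camera to tool coordinates, whose origin is the TCP and whose axes are the tool frame's). Camera axes: x right, y down, z forward; pixel columns grow to the right and rows downward; lengths in m; the calibration is good to about 2 mm. A picture is of the moment at which its call begins: read the wrist's pose just before it. There is no depth.
- bot.finish_job(): hands the job in, once; it reports no verdict.
The state is a dict: "time_s": time; "joint_positions": joint angles; "qvel": joint speeds; "joint_efforts": joint torques, N m; "position": TCP position; "eef_rot": TCP orientation; "ft_force": force on the tool from outside, world axes, zero at the start; "torque": the same for the moment, N m; "gripper_width": finger opening in m.
Only numpy, scipy, OpenCV 4.12 (cv2) and the standard library are available. Lean on these libraries where they do the work, as an engineer would, in place of code of your own. Each camera call takes 0.05 s, during which the arm holds its last target.

## Task

First pull both sprung bolts of the finishing tub out to their stops, so that they stay out; then put every engine part lying on the bench into the tub. Then fit the lid: hook its edge nearer the robot in under the keeper lip along the tub's robot side, with the lid tilted, swing it down flat onto the ledge, and only then push both bolts off their catches so that they spring fully home over the lid. Leave the can, the jar and the brush alone.

Things in the scene. Friction and masses are not known exactly. Their poses are not given: they have to be found in the camera images.
- tub: Grey metal finishing tub fixed to the bench, 170 (x) x 180 (y) x 60 mm high; origin: centre of its underside, z up. Hollow 146 (x) x 156 (y), floor 6 mm up. All round, 50 mm above the bench, is a 6 mm wide ledge for the lid; outside it a rim rises to 60 mm, inside faces at x = +-79, y = +-84 mm. Its -x side (towards the robot) has a keeper lip, its +x side two bolts with black knobs.
- tub_lip (a point): Middle of the lower inner edge of the keeper lip: x -69, y 0, z 60 mm in the tub's frame, axes as the tub's. The lip is a flat steel bar 4 mm thick (underside 60 mm above the bench) along the whole -x rim, over the ledge from x -79 to -69 mm: the slot under it is 10 mm high and 10 mm deep.
- bolt0 (a joint): Bolt at the tub's y = +50 mm, travel in m: 0 = home, its flat tip (16 wide, underside 55.5 mm above the bench) over the lid's place to x = 63 mm; 0.022 = out along the tub's +x at its stop, tip at x = 85 mm, clear of the lid. A spring pulls it home with 5 to 8 N; past 16 mm a catch draws it out to the stop and holds it. Some 7 N inward frees it; below 16 mm it springs home by itself.
- bolt1 (a joint): The same for the second bolt, at the tub's y = -50 mm; same values.
- bolt0_knob (a point): Point in the knob of bolt0, moving with it, axes as the tub's. The knob is an upright black block 20 (x) x 18 (y) x 36 mm high, from 44.5 to 80.5 mm above the bench; the point is central in x and y, 67.5 mm above the bench. Bolt home: x = 115 mm in the tub's frame. A fixed bolt housing 30 mm wide stands between wall and knob, x = 85 to 97 mm, top 68 mm above the bench.
- bolt1_knob (a point): The same for the knob of bolt1.
- lid: Flat perforated aluminium lid, 153 (x) x 162 (y) x 4 mm, about 0.22 kg, lying on the bench, its x axis roughly along the tub's; origin: centre of its underside, z up. On its middle stands a black grip rib 14 mm thick (x), 60 mm long (y), from 4 to 38 mm above the underside. Its -x edge (the one nearer the robot) is to go under the tub's lip.
- lid_edge (a point): Middle of the lid's lower -x edge (x = -76.5 mm, z = 0 in the lid's frame).
- lid_far (a point): Middle of the lid's lower +x edge (x = +76.5 mm, z = 0 in the lid's frame).
- gear: Small toothed steel gear, 37 mm across the teeth (33 mm solid across), 20 mm high. Origin: centre of its underside, z up its own axis; on the bench it stands on its underside.
- bush: Brass bush, a cylinder 28 mm across, 30 mm high, dark bore drawn on its top. Origin: centre of its underside, z up its own axis; on the bench it stands on its underside.
- bearing: Steel ball bearing, a disc 36 mm across, 16 mm high. Origin: centre of its underside, z up its own axis; on the bench it stands on its underside.
- tappet: Dark steel bucket tappet, a cylinder 30 mm across, 26 mm high. Origin: centre of its underside, z up its own axis; on the bench it stands on its underside.
- link: Aluminium link, a rounded bar 60 (x) x 18 (y) x 18 mm high with two holes drawn on its top. Origin: centre of its underside, z up its own axis; on the bench it stands on its underside.
- can: Bystander: green can, 56 mm across, 130 mm high, standing; leave it alone.
- jar: Bystander: jar, 60 mm across, 70 mm high, standing; leave it alone.
- brush: Bystander: brush 170 mm long, lying along its x; leave it alone.
Mind the look-alikes: they are no part of the job. What is shaped like the tappet but pink or red is not meant.

How it is judged:
By the outcome, as a careful person would: the job done as asked, in the order asked, and still so for the second after the job is handed in, with the robot touching nothing.
Of gear, bush, bearing, tappet, link only 3 to 5 are there at a start; the rules pass over those that are not, and their reading is None.
At some moment in a run one of gear, bush, bearing, tappet, link may be knocked a few centimetres aside while the robot is not near it.
Once in a run the grip may slacken for a moment while it holds something.
It also fails if it takes over 210 s, if anything falls off the work surface, if the arm or the gripper's body presses on something with over 40 N, if the wrist force passes 120 N, or if a joint passes its speed limit or range.

## Working session

There is one attempt and no reset: what is moved stays moved. The work goes in short steps, Python scripts to look and compute and a shell command to move; the robot and the scene stay as the last step left them, time stands still between calls to the robot, and variables do not carry over. Pictures are saved under pics/ and viewed, and the job is handed in when it is done.

```bash
ls; mkdir -p pics; python3 - <<'E'
from cell import bot
import cv2
o=bot.get_obs(); print({k:o[k] for k in('time_s','position','eef_rot','gripper_width','ft_force')},bot.grip_depth)
for n in('scene','top','wrist'):
    c=bot.capture(n); cv2.imwrite(f'pics/{n}0.png',c['img'][:,:,::-1]); print(n,c['fovy'],c['cx'],c['cy'],c.get('R'),c.get('t'),c.get('hand_eye'))
E
```

```text
pics
{'time_s': 0.0, 'position': array([0.16042386, 0.60350843, 0.30306311]), 'eef_rot': array([-0.43150406,  0.56103315,  0.43060769,  0.56002059]), 'gripper_width': 0.08539436042923214, 'ft_force': array([-0.45052821, -0.56483988,  0.60449558])} 0.0539
scene 44.923888426780486 316.8522179732077 195.4380237346374 [[-0.34613344  0.93814614 -0.00857069]
 [ 0.76984734  0.27879382 -0.57411591]
 [-0.53621517 -0.20531884 -0.81872918]] [ 0.24556467 -0.41277102  1.64060872] None
top 55.181310594448135 321.5214795130432 200.93060945991402 [[ 0.01992886 -0.99928471 -0.03213892]
 [-0.98188412 -0.01350322 -0.18900063]
 [ 0.18843146  0.03532327 -0.98145089]] [-0.04786892  0.57735946  0.84728955] None
wrist 71.39994962092211 325.52722810934387 191.4587453591661 None None [[-1.59500573e-05 -2.90699699e-01  9.56814342e-01 -6.97054646e-02]
 [-6.52191784e-05 -9.56814340e-01 -2.90699700e-01  7.41706392e-02]
 [ 9.99999998e-01 -6.70393222e-05 -3.69795198e-06 -3.96147119e-04]
 [ 0.00000000e+00  0.00000000e+00  0.00000000e+00  1.00000000e+00]]
```

View pics/scene0.png

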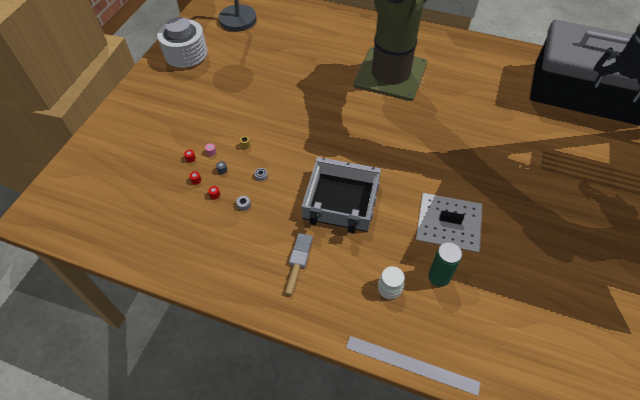

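View pics/top0.png

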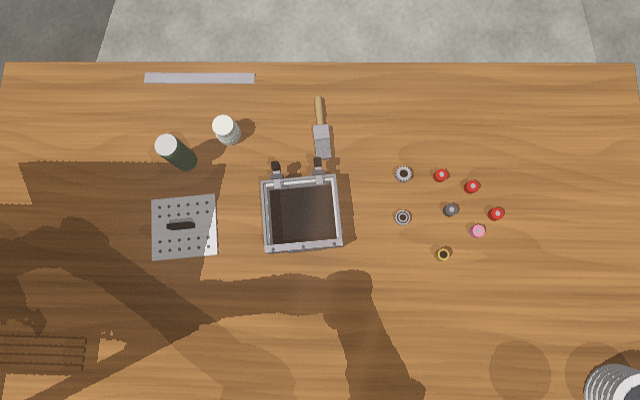

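View pics/wrist0.png

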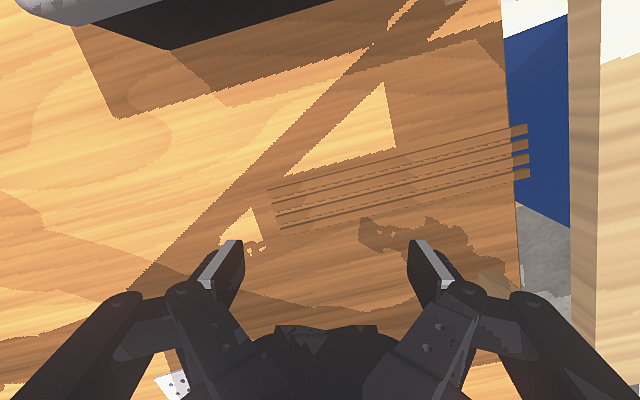

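```bash
cat > h.py <<'E'
from cell import bot
import numpy as np, cv2
from scipy.spatial.transform import Rotation as Ro
def cam(n):
    o=bot.get_obs(); c=bot.capture(n)
    if n=='wrist':
        T=np.eye(4);T[:3,:3]=Ro.from_quat(o['eef_rot']).as_matrix();T[:3,3]=o['position']
        M=T@np.array(c['hand_eye']); c['C']=M[:3,3]; c['RW']=M[:3,:3]
    else:
        R=np.array(c['R']);c['C']=-R.T@np.array(c['t']);c['RW']=R.T
    c['f']=200/np.tan(np.radians(c['fovy'])/2)
    return c
def ray(c,u,v):
    d=c['RW']@np.array([(u-c['cx'])/c['f'],(v-c['cy'])/c['f'],1]);return c['C'],d
def onz(c,u,v,z):
    C,d=ray(c,u,v);return C+d*(z-C[2])/d[2]
def proj(c,X):
    p=c['RW'].T@(np.array(X)-c['C']);return c['f']*p[0]/p[2]+c['cx'],c['f']*p[1]/p[2]+c['cy']
def tri(c1,p1,c2,p2):
    A=[];b=[]
    for c,p in((c1,p1),(c2,p2)):
        C,d=ray(c,*p);d=d/np.linalg.norm(d);P=np.eye(3)-np.outer(d,d);A.append(P);b.append(P@C)
    return np.linalg.lstsq(np.vstack(A),np.hstack(b),rcond=None)[0]
def save(c,name,box=None,k=1):
    im=c['img'][:,:,::-1]
    if box: im=im[box[1]:box[3],box[0]:box[2]]
    cv2.imwrite(f'pics/{name}.png',cv2.resize(im,None,fx=k,fy=k,interpolation=cv2.INTER_CUBIC))
def st():
    o=bot.get_obs(); R=Ro.from_quat(o['eef_rot']).as_matrix()
    print('t',round(o['time_s'],2),'p',np.round(o['position']*1000,1),'x',R[:,0].round(3),'z',R[:,2].round(3),'F',np.round(o['ft_force'],1),'w',round(o['gripper_width']*1000,1),'q',np.round(o['joint_positions'],2))
E
python3 - <<'E'
from h import *
c=cam('top'); save(c,'top_a',(380,150,520,270),5); save(c,'top_b',(140,130,360,270),3.6)
for n,p,z in[('gear',(404,173),.02),('bearing',(403,217),.016),('tappet',(451,210),.026),('bush',(443,254),.03)]: print(n,onz(c,*p,z).round(4))
c=cam('scene'); save(c,'sc_a',(170,120,290,220),5)
for n,p,z in[('gear',(243,202),.02),('bearing',(261,173),.016),('tappet',(222,167),.026),('bush',(245,142),.03)]: print(n,onz(c,*p,z).round(4))
st()
E
```

```text
gear [ 0.6575 -0.2388  0.02  ]
bearing [ 0.5485 -0.2349  0.016 ]
tappet [ 0.5657 -0.3476  0.026 ]
bush [ 0.4605 -0.3234  0.03  ]
gear [ 0.6588 -0.2331  0.02  ]
bearing [ 0.548  -0.2294  0.016 ]
tappet [ 0.5728 -0.339   0.026 ]
bush [ 0.4676 -0.3154  0.03  ]
t 0.25 p [160.5 603.8 303.5] x [-0.    -0.001 -1.   ] z [ 0.257  0.966 -0.001] F [-0.5 -0.4 -0.4] w 85.3 q [-1.28  0.69 -0.19  1.57  0.16  0.9  -0.22]
```

View pics/top_a.png

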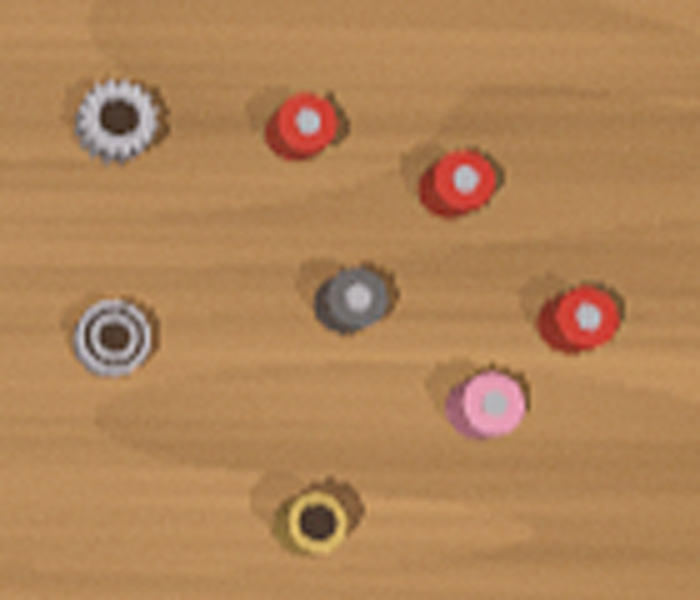

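View pics/top_b.png

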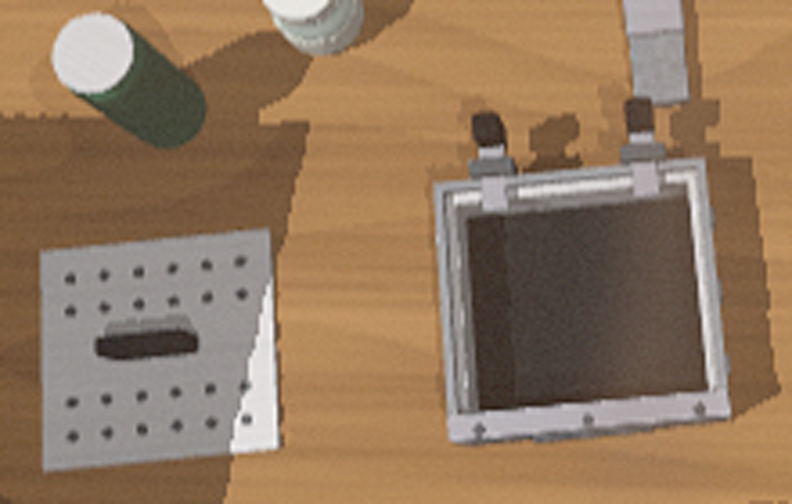

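```bash
python3 - <<'E'
from h import *
c=cam('top')
f=lambda p:(p[0]/3.6+140,p[1]/3.6+130)
tl,tr,bl,br=[onz(c,*f(p),z)*1000 for p,z in[((434,184),.06),((703,158),.06),((449,442),.064),((731,416),.064)]]
print(tl.round(1),tr.round(1),bl.round(1),br.round(1)); print((tl+tr+bl+br)/4)
for a,b in((bl,tl),(br,tr),(tr,tl),(br,bl)): d=a*0+b-a; print(np.linalg.norm(d[:2]),np.degrees(np.arctan2(d[1],d[0])))
for p in((488,113),(639,100)): print('knob top edge',onz(c,*f(p),.0805)*1000)
for p in((632,103),(688,103),(632,30),(684,30)): print('brush',onz(c,*f(p),.015)*1000)
L=[onz(c,*f(p),.004)*1000 for p in((40,252),(269,231),(44,471),(281,448))]
print(np.round(L,1),np.mean(L,0))
for a,b in((2,0),(3,1),(1,0),(3,2)):
  d=L[b]-L[a]; print(np.linalg.norm(d[:2]),np.degrees(np.arctan2(d[1],d[0])))
for p in((95,345),(200,345)): print('rib',onz(c,*f(p),.038)*1000)
c=cam('scene'); save(c,'sc_b',(290,140,500,310),3.8)
E
```

```text
[623.  107.6  60. ] [642.7 -69.6  60. ] [454.   88.8  64. ] [473.5 -89.5  64. ]
[548.29865075   9.29622246  62.        ]
169.99987379349176 6.355335611371408
170.31275686832336 6.707748093061851
178.32688520432438 96.35409448090392
179.37470513212264 96.25518976854745
knob top edge [665.85365065  70.50643821  80.5       ]
knob top edge [675.62899809 -27.61094825  80.5       ]
brush [693.7992422  -19.53281575  15.        ]
brush [694.18983392 -58.64566177  15.        ]
brush [747.41634237 -18.3052424   15.        ]
brush [747.71451872 -55.01177848  15.        ]
[[584.2 394.7   4. ]
 [601.4 233.4   4. ]
 [432.5 375.9   4. ]
 [451.  214.2   4. ]] [517.28803126 304.53758374   4.        ]
152.84283452133923 7.058596462293235
151.61164665713332 7.298172254056589
162.1610232006976 96.0851862596162
162.77868504698395 96.52274580590262
rib [515.21323889 333.87642561  38.        ]
rib [516.33871651 263.06808635  38.        ]
```

View pics/sc_b.png

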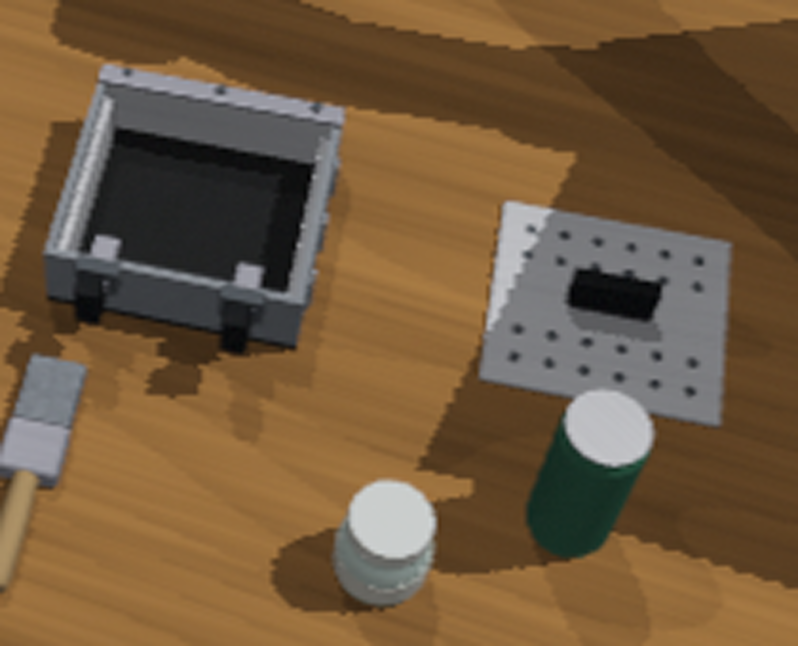

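```bash
python3 -m jog '[[[480,-530,0],[0,0,21.4],-1],[[480,-530,0],[0,0,21.4],-1],[[480,-530,0],[0,0,21.4],-1],[[480,-530,0],[0,0,21.4],-1],[[480,-530,0],[0,0,21.4],-1],[[480,-530,0],[0,0,21.4],-1],[[480,-530,0],[0,0,21.4],-1],[[480,-530,0],[0,0,21.4],-1],[[480,-530,0],[0,0,21.4],-1],[[480,-530,0],[0,0,21.4],-1]]'; python3 -c "from h import *; st()"
```

```text
time_s: 1.35
position: [0.4974, 0.2317, 0.3041]
eef_rot: [0.528, -0.471, -0.528, -0.471]
ft_force: [1.1, 0.1, 0.0]
gripper_width: 0.0852
t 1.35 p [497.4 231.7 304.1] x [ 0.  0. -1.] z [-0.113  0.994  0.   ] F [1.1 0.1 0. ] w 85.2 q [-0.3   0.6  -0.36  1.79  0.28  0.8   0.88]
```

```bash
python3 -m jog '[[[50,-160,-40],[0,0,0],-1],[[50,-160,-40],[0,0,0],-1],[[50,-160,-40],[0,0,0],-1],[[50,-160,-40],[0,0,0],-1],[[50,-160,-40],[0,0,0],-1],[[50,-160,-40],[0,0,0],-1]]'; python3 - <<'E'
from h import *
st(); c=cam('wrist'); save(c,'w1')
print('bolt0 pred',proj(c,[.6567,.0715,.0805]),'bolt1',proj(c,[.6679,-.0279,.0805]),[proj(c,p) for p in([.623,.1076,.06],[.6427,-.0696,.06])])
E
```

```text
time_s: 1.95
position: [0.5462, 0.0736, 0.2639]
eef_rot: [-0.527, 0.471, 0.528, 0.471]
ft_force: [0.3, 0.5, 0.6]
gripper_width: 0.0854
t 1.95 p [546.2  73.6 263.9] x [-0.     0.001 -1.   ] z [-0.113  0.994  0.001] F [0.3 0.5 0.6] w 85.4 q [-0.    0.66 -0.36  1.83  0.33  0.71  1.14]
bolt0 pred (np.float64(312.0401309767597), np.float64(287.84289856812126)) bolt1 (np.float64(217.82751237155392), np.float64(287.83544775403175)) [(np.float64(348.5101335440868), np.float64(253.39493718734462)), (np.float64(186.60805436707585), np.float64(253.15128012096594))]
```

View pics/w1.png

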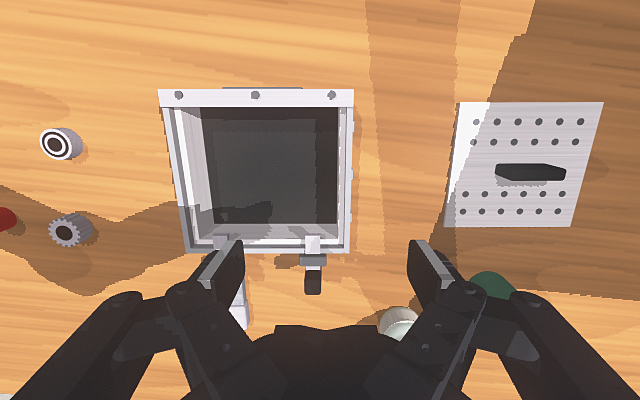

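```bash
python3 - <<'E'
from h import *
c=cam('wrist'); save(c,'w2',(150,80,370,310),2.6*1.3)
E
```

```text
(no output)
```

View pics/w2.png

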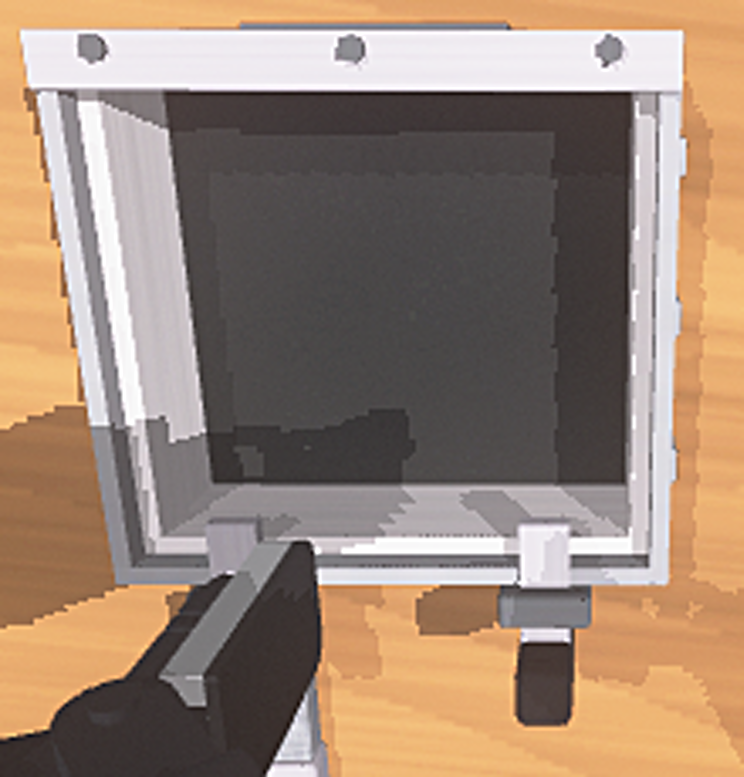

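```bash
python3 - <<'E'
from h import *
c=cam('wrist'); st()
f=lambda p:(p[0]/3.38+150,p[1]/3.38+80)
P=np.array([onz(c,*f(p),z)*1000 for p,z in[((668,583),.06),((117,584),.06),((684,31),.064),((20,30),.064)]])
print(P.round(1),P.mean(0)); tl,tr,bl,br=P
for a,b in((bl,tl),(br,tr),(tr,tl),(br,bl)): d=b-a; print(np.linalg.norm(d[:2]),np.degrees(np.arctan2(d[1],d[0])))
print('knob0 far edge',onz(c,*f((545,722)),.0805)*1000)
print('tip',onz(c,*f((544,521)),.058)*1000)
E
```

```text
t 2.1 p [546.   75.6 264.4] x [ 0.001  0.002 -1.   ] z [-0.117  0.993  0.001] F [-0.2  0.4  0.2] w 85.6 q [-0.    0.66 -0.36  1.83  0.33  0.71  1.14]
[[622.1 108.8  60. ]
 [643.2 -69.7  60. ]
 [454.2  89.3  64. ]
 [474.7 -88.5  64. ]] [548.52844269   9.97702595  62.        ]
169.096441086329 6.622195826516853
169.56389572320631 6.383166519616377
179.69435712693493 96.72638262529708
178.98672136811973 96.5776290278748
knob0 far edge [664.30772348  73.72811731  80.5       ]
tip [605.68073282  66.37331549  58.        ]
```

```bash
python3 -m jog '[[[50,-1,-10],[0,0,0],-1],[[100,-2,-30],[0,0,0],-1],[[111,-2,-70],[0,0,0],-1],[[111,-2,-110],[0,0,0],-1],[[111,-2,-143],[0,0,0],-1],[[111,-2,-143],[0,0,0],-1],[[111,-2,-143],[0,0,0],-1]]'; python3 - <<'E'
from h import *
st(); c=cam('wrist'); save(c,'w3'); c=cam('top'); save(c,'t3',(240,130,380,270),4)
E
```

```text
time_s: 2.8
position: [0.6572, 0.073, 0.1215]
eef_rot: [-0.528, 0.47, 0.528, 0.471]
ft_force: [0.3, 0.0, 0.2]
gripper_width: 0.0851
t 2.8 p [657.2  73.  121.5] x [ 0.     0.001 -1.   ] z [-0.115  0.993  0.001] F [0.3 0.  0.2] w 85.1 q [-0.03  0.98 -0.3   1.56  0.4   0.66  1.17]
```

View pics/w3.png

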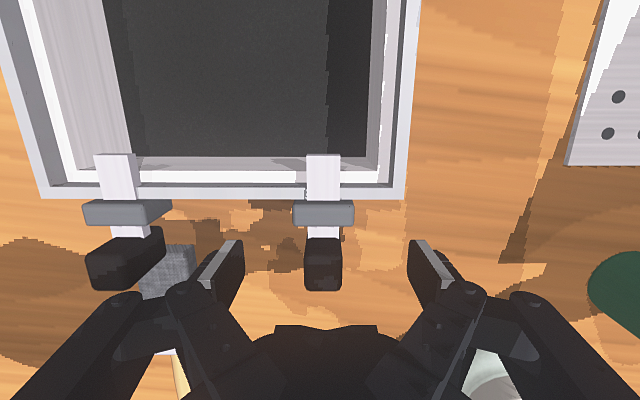

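```bash
python3 -m jog '[[[0,0,0],[0,0,0],1],[[0,0,0],[0,0,0],1],[[0,0,0],[0,0,0],1],[[0,0,0],[0,0,0],1],[[0,0,0],[0,0,0],1],[[0,0,0],[0,0,0],1],[[0,0,0],[0,0,0],1]]'; python3 -c "from h import *; st()"
```

```text
time_s: 3.6
position: [0.6572, 0.0716, 0.1213]
eef_rot: [-0.528, 0.471, 0.528, 0.471]
ft_force: [-1.2, 0.9, 4.0]
gripper_width: 0.0174
t 3.6 p [657.2  71.6 121.3] x [ 0.  0. -1.] z [-0.113  0.994  0.   ] F [-1.2  0.9  4. ] w 17.4 q [-0.02  0.98 -0.3   1.56  0.4   0.66  1.17]
```

```bash
python3 -m jog '[[[6,0.7,0],[0,0,0],1],[[12,1.4,0],[0,0,0],1],[[18,2,0],[0,0,0],1],[[22,2.5,0],[0,0,0],1],[[22.5,2.6,0],[0,0,0],1],[[22.5,2.6,0],[0,0,0],1]]'; python3 - <<'E'
from h import *
st(); c=cam('wrist'); save(c,'w4')
E
```

```text
time_s: 4.2
position: [0.6792, 0.0741, 0.1212]
eef_rot: [-0.527, 0.471, 0.528, 0.47]
ft_force: [-4.0, -0.8, 7.0]
gripper_width: 0.0173
t 4.2 p [679.2  74.1 121.2] x [-0.001 -0.    -1.   ] z [-0.113  0.994 -0.   ] F [-4.  -0.8  7. ] w 17.3 q [-0.02  1.   -0.3   1.48  0.4   0.72  1.19]
```

View pics/w4.png

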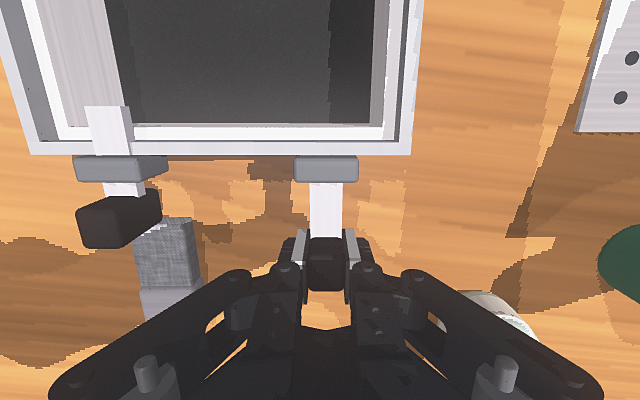

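```bash
python3 -m jog '[[[0,0,0],[0,0,0],-1],[[0,0,0],[0,0,0],-1],[[0,0,0],[0,0,0],-1],[[0,0,0],[0,0,0],-1],[[0,0,0],[0,0,0],-1],[[0,0,40],[0,0,0],-1],[[-5,-40,70],[0,0,0],-1],[[-11,-80,70],[0,0,0],-1],[[-11,-101,70],[0,0,0],-1],[[-11,-101,70],[0,0,0],-1]]'; python3 - <<'E'
from h import *
st(); c=cam('wrist'); save(c,'w5')
E
```

```text
time_s: 5.25
position: [0.6685, -0.0333, 0.191]
eef_rot: [0.527, -0.474, -0.525, -0.471]
ft_force: [-0.0, 0.3, -0.0]
gripper_width: 0.0854
t 5.25 p [668.5 -33.3 191. ] x [-0.    -0.005 -1.   ] z [-0.106  0.994 -0.005] F [-0.   0.3 -0. ] w 85.4 q [ 0.16  0.9  -0.35  1.51  0.38  0.81  1.34]
```

View pics/w5.png

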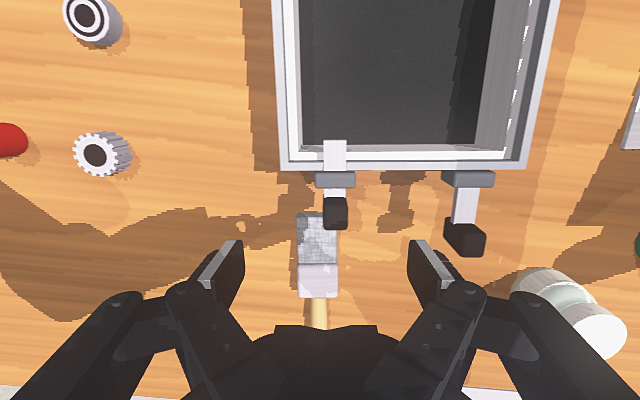

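```bash
python3 -m jog '[[[0,0,-30],[0,0,0],-1],[[0,0,-60],[0,0,0],-1],[[0,0,-69],[0,0,0],-1],[[0,0,-69],[0,0,0],-1]]'; python3 - <<'E'
from h import *
st(); c=cam('wrist'); save(c,'w6'); st()
E
```

```text
time_s: 5.7
position: [0.6677, -0.0251, 0.1204]
eef_rot: [-0.527, 0.471, 0.529, 0.47]
ft_force: [-0.1, -0.1, 0.4]
gripper_width: 0.0854
t 5.7 p [667.7 -25.1 120.4] x [-0.003  0.001 -1.   ] z [-0.116  0.993  0.002] F [-0.1 -0.1  0.4] w 85.4 q [ 0.13  0.99 -0.32  1.53  0.42  0.69  1.31]
t 5.75 p [668.8 -25.5 121.9] x [-0.     0.001 -1.   ] z [-0.115  0.993  0.001] F [0.5 0.2 0.2] w 85.5 q [ 0.13  0.99 -0.32  1.53  0.42  0.69  1.31]
```

View pics/w6.png

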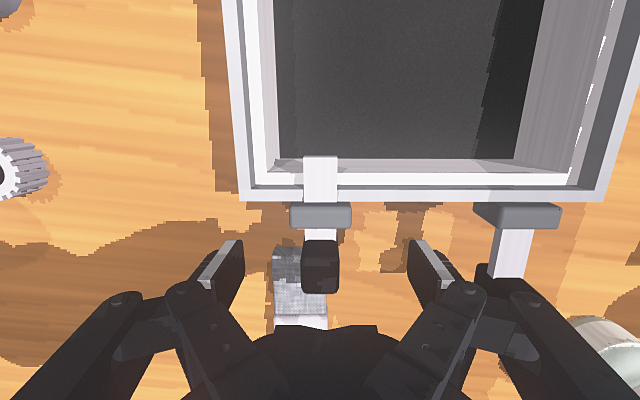

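```bash
python3 -m jog '[[[0,-1,0],[0,0,0],1],[[0,-1,0],[0,0,0],1],[[0,-1,0],[0,0,0],1],[[0,-1,0],[0,0,0],1],[[0,-1,0],[0,0,0],1],[[0,-1,0],[0,0,0],1],[[0,-1,0],[0,0,0],1]]'; python3 -m jog '[[[6,0.7,0],[0,0,0],1],[[12,1.4,0],[0,0,0],1],[[18,2,0],[0,0,0],1],[[22,2.5,0],[0,0,0],1],[[22.5,2.6,0],[0,0,0],1],[[22.5,2.6,0],[0,0,0],1]]'; python3 -m jog '[[[0,0,0],[0,0,0],-1],[[0,0,0],[0,0,0],-1],[[0,0,0],[0,0,0],-1],[[0,0,0],[0,0,0],-1],[[0,0,0],[0,0,0],-1],[[0,0,40],[0,0,0],-1],[[0,0,80],[0,0,0],-1],[[0,-40,110],[0,0,0],-1],[[0,-80,110],[0,0,0],-1],[[0,-80,110],[0,0,0],-1]]'; python3 - <<'E'
from h import *
st(); c=cam('wrist'); save(c,'w7'); 
E
```

```text
time_s: 6.45
position: [0.6688, -0.0277, 0.1225]
eef_rot: [0.528, -0.471, -0.528, -0.471]
ft_force: [-1.7, -0.5, 5.6]
gripper_width: 0.0173
time_s: 7.05
position: [0.6909, -0.0252, 0.1225]
eef_rot: [-0.527, 0.471, 0.528, 0.471]
ft_force: [-2.5, 0.5, 7.6]
gripper_width: 0.0167
time_s: 8.05
position: [0.691, -0.1154, 0.233]
eef_rot: [0.528, -0.475, -0.523, -0.472]
ft_force: [0.2, -1.1, -0.6]
gripper_width: 0.0854
t 8.05 p [ 691.  -115.4  233. ] x [ 0.002 -0.009 -1.   ] z [-0.103  0.995 -0.009] F [ 0.2 -1.1 -0.6] w 85.4 q [ 0.28  0.89 -0.37  1.37  0.37  0.95  1.49]
```

View pics/w7.png

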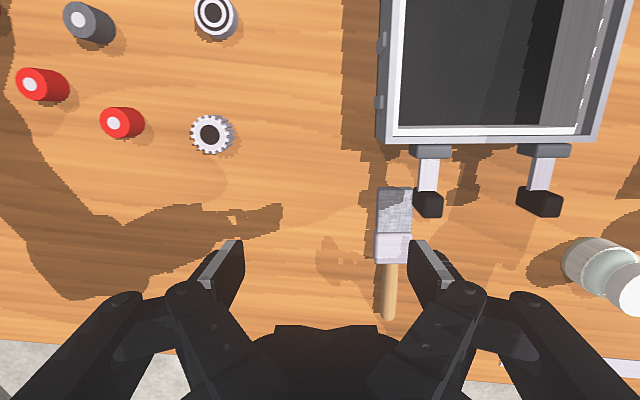

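```bash
python3 -m jog '[[[-50,-183,38],[0,0,0],-1],[[-50,-183,38],[0,0,0],-1],[[-50,-183,38],[0,0,0],-1],[[-50,-183,38],[0,0,0],-1],[[-50,-183,38],[0,0,0],-1],[[-50,-183,38],[0,0,0],-1],[[-50,-183,38],[0,0,0],-1]]'; python3 - <<'E'
from h import *
st(); c=cam('wrist'); save(c,'w8'); st() 
E
```

```text
time_s: 8.8
position: [0.6418, -0.2855, 0.2694]
eef_rot: [-0.528, 0.469, 0.529, 0.471]
ft_force: [0.3, 0.3, -0.3]
gripper_width: 0.0851
t 8.8 p [ 641.8 -285.5  269.4] x [-0.     0.003 -1.   ] z [-0.117  0.993  0.003] F [ 0.3  0.3 -0.3] w 85.1 q [ 0.55  0.86 -0.42  1.33  0.36  1.03  1.76]
t 8.85 p [ 641.9 -285.3  269.5] x [-0.     0.003 -1.   ] z [-0.117  0.993  0.003] F [ 0.   0.5 -0.4] w 85.4 q [ 0.55  0.86 -0.42  1.33  0.36  1.03  1.76]
```

View pics/w8.png

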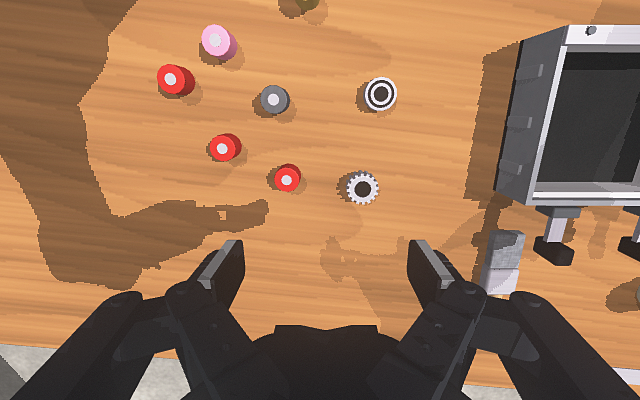

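```bash
python3 - <<'E'
from h import *
c=cam('wrist'); st()
for n,p,z in[('gear',(362.5,188.5),.02),('bearing',(380.5,94),.016),('tappet',(273.5,99.5),.026),('redA',(286,180),.026),('redB',(222,148),.026)]: print(n,onz(c,*p,z).round(4))
E
```

```text
t 8.9 p [ 641.9 -285.5  269.5] x [-0.     0.002 -1.   ] z [-0.117  0.993  0.002] F [-0.2  0.6 -0.5] w 85.4 q [ 0.55  0.86 -0.42  1.33  0.36  1.03  1.76]
gear [ 0.6556 -0.2389  0.02  ]
bearing [ 0.5476 -0.2354  0.016 ]
tappet [ 0.5671 -0.3498  0.026 ]
redA [ 0.6541 -0.3298  0.026 ]
redB [ 0.6255 -0.4039  0.026 ]
```

```bash
python3 -m jog '[[[14,46,-30],[0,0,0],-1],[[14,46,-80],[0,0,0],-1],[[14,46,-125],[0,0,0],-1],[[14,46,-165],[0,0,0],-1],[[14,46,-193],[0,0,0],-1],[[14,46,-193],[0,0,0],-1],[[14,46,-193],[0,0,0],-1],[[14,46,-193],[0,0,0],-1]]'; python3 - <<'E'
from h import *
st(); c=cam('wrist'); save(c,'w9'); st() 
E
```

```text
time_s: 9.7
position: [0.6569, -0.242, 0.0793]
eef_rot: [0.529, -0.47, -0.527, -0.471]
ft_force: [0.7, -0.1, -0.2]
gripper_width: 0.0852
t 9.7 p [ 656.9 -242.    79.3] x [ 0.004 -0.    -1.   ] z [-0.114  0.993 -0.001] F [ 0.7 -0.1 -0.2] w 85.2 q [ 0.45  1.08 -0.33  1.43  0.46  0.7   1.61]
t 9.75 p [ 656.9 -242.3   79.4] x [ 0.004 -0.001 -1.   ] z [-0.114  0.994 -0.001] F [-0.2 -0.2 -0. ] w 85.8 q [ 0.45  1.08 -0.33  1.43  0.46  0.7   1.61]
```

View pics/w9.png

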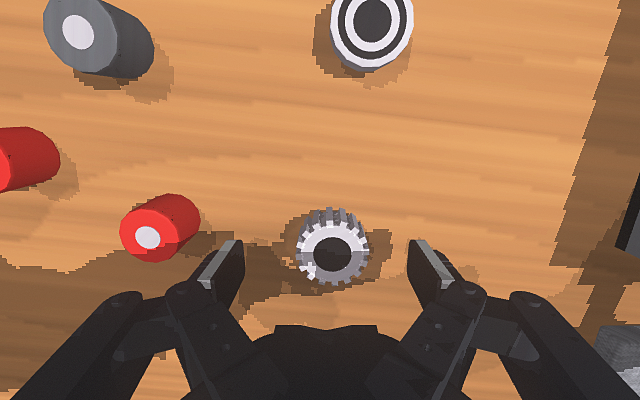

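```bash
python3 -c "
from h import *
c=cam('wrist');st();print(onz(c,333,252,.02),proj(c,[.6569,-.2423,.02]))"; python3 -m jog '[[[0,2,-3],[0,0,0],-1],[[0,2,-3],[0,0,0],1],[[0,2,-3],[0,0,0],1],[[0,2,-3],[0,0,0],1],[[0,2,-3],[0,0,0],1],[[0,2,-3],[0,0,0],1],[[0,2,-3],[0,0,0],1],[[0,2,-3],[0,0,0],1]]'
```

```text
t 9.8 p [ 656.6 -242.5   79.3] x [ 0.004 -0.001 -1.   ] z [-0.113  0.994 -0.001] F [-0.4 -0.7  0.1] w 85.2 q [ 0.45  1.08 -0.33  1.43  0.46  0.7   1.61]
[ 0.65452346 -0.23904132  0.02      ] (np.float64(326.2417248888543), np.float64(255.39954982988672))
time_s: 10.6
position: [0.6555, -0.2404, 0.0743]
eef_rot: [0.528, -0.471, -0.527, -0.471]
ft_force: [0.0, 0.3, 4.3]
gripper_width: 0.0308
```

```bash
python3 -m jog '[[[0,0,40],[0,0,0],1],[[0,0,85],[0,0,0],1],[[-10,35,110],[0,0,0],1],[[-24,82,110],[0,0,0],1],[[-38,130,110],[0,0,0],1],[[-50,176,110],[0,0,0],1],[[-62,218,110],[0,0,0],1],[[-64,225,110],[0,0,0],1],[[-64,225,110],[0,0,0],1],[[-64,225,110],[0,0,0],1]]'; python3 - <<'E'
from h import *
st(); c=cam('wrist'); save(c,'w10'); st() 
E
```

```text
time_s: 11.6
position: [0.5913, -0.0172, 0.1836]
eef_rot: [0.528, -0.472, -0.527, -0.471]
ft_force: [0.2, -0.9, -0.8]
gripper_width: 0.0315
t 11.6 p [591.3 -17.2 183.6] x [-0.    -0.002 -1.   ] z [-0.112  0.994 -0.002] F [ 0.2 -0.9 -0.8] w 31.5 q [ 0.13  0.82 -0.32  1.77  0.4   0.62  1.26]
t 11.65 p [591.4 -17.8 183.6] x [-0.    -0.002 -1.   ] z [-0.111  0.994 -0.002] F [ 0.5  0.1 -0.8] w 31.4 q [ 0.13  0.82 -0.31  1.76  0.4   0.62  1.26]
```

View pics/w10.png

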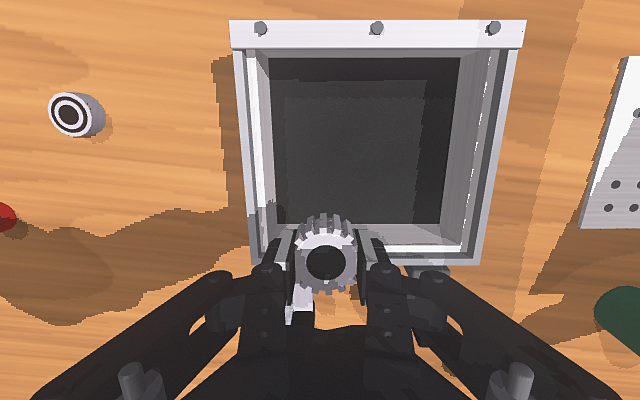

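```bash
python3 -m jog '[[[6,17,0],[0,0,0],1],[[6,17,-30],[0,0,0],1],[[6,17,-60],[0,0,0],1],[[6,17,-85],[0,0,0],1],[[6,17,-100],[0,0,0],1],[[6,17,-101],[0,0,0],1],[[6,17,-101],[0,0,0],1],[[6,17,-101],[0,0,0],1]]'; python3 -m jog '[[[0,0,0],[0,0,0],-0.15],[[0,0,0],[0,0,0],-0.15],[[0,0,0],[0,0,0],-0.15],[[0,0,0],[0,0,0],-0.15],[[0,0,40],[0,0,0],-0.15],[[0,0,80],[0,0,0],-0.15],[[0,0,120],[0,0,0],-0.15],[[0,0,120],[0,0,0],-0.15]]'; python3 - <<'E'
from h import *
st(); c=cam('wrist'); save(c,'w11')
c=cam('top'); save(c,'t11',(240,130,520,270),2.8)
E
```

```text
time_s: 12.45
position: [0.5979, 0.0017, 0.084]
eef_rot: [0.528, -0.47, -0.527, -0.471]
ft_force: [0.0, -0.4, -1.1]
gripper_width: 0.0307
time_s: 13.25
position: [0.6002, 0.0022, 0.2084]
eef_rot: [0.53, -0.468, -0.525, -0.474]
ft_force: [1.0, 0.0, 0.5]
gripper_width: 0.0493
t 13.25 p [600.2   2.2 208.4] x [ 0.01   0.001 -1.   ] z [-0.113  0.994  0.   ] F [1.  0.  0.5] w 49.3 q [ 0.11  0.79 -0.34  1.73  0.39  0.67  1.25]
```

View pics/w11.png

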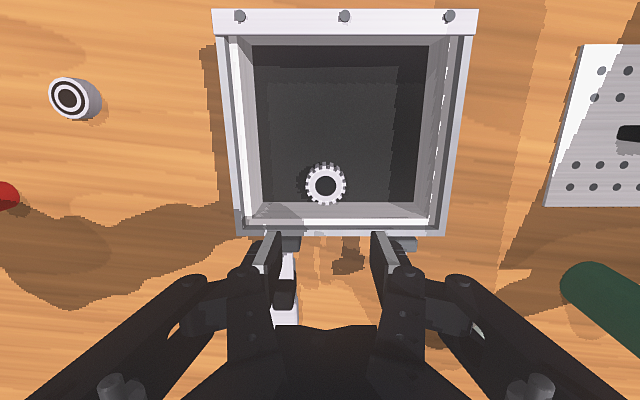

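View pics/t11.png

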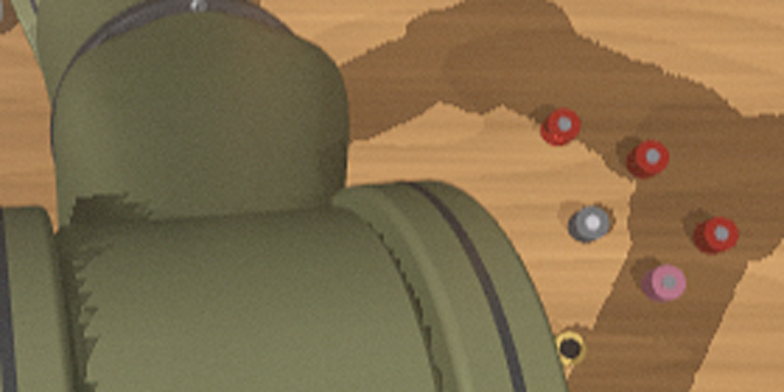

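```bash
python3 -m jog '[[[-50,-236,-20],[0,0,0],-1],[[-50,-236,-20],[0,0,0],-1],[[-50,-236,-20],[0,0,0],-1],[[-50,-236,-20],[0,0,0],-1],[[-50,-236,-50],[0,0,0],-1],[[-50,-236,-90],[0,0,0],-1],[[-50,-236,-90],[0,0,0],-1],[[-50,-236,-90],[0,0,0],-1]]'; python3 - <<'E'
from h import *
st(); c=cam('wrist'); save(c,'w12'); st()
E
```

```text
time_s: 14.15
position: [0.5467, -0.2326, 0.112]
eef_rot: [-0.527, 0.47, 0.529, 0.47]
ft_force: [0.4, 0.2, 0.9]
gripper_width: 0.0858
t 14.15 p [ 546.7 -232.6  112. ] x [-0.003  0.003 -1.   ] z [-0.115  0.993  0.003] F [0.4 0.2 0.9] w 85.8 q [ 0.5   0.94 -0.3   1.78  0.51  0.51  1.54]
t 14.2 p [ 548.  -232.3  113.4] x [ 0.001  0.002 -1.   ] z [-0.116  0.993  0.002] F [ 0.8  1.  -0.3] w 85.3 q [ 0.5   0.93 -0.3   1.78  0.51  0.51  1.54]
```

View pics/w12.png

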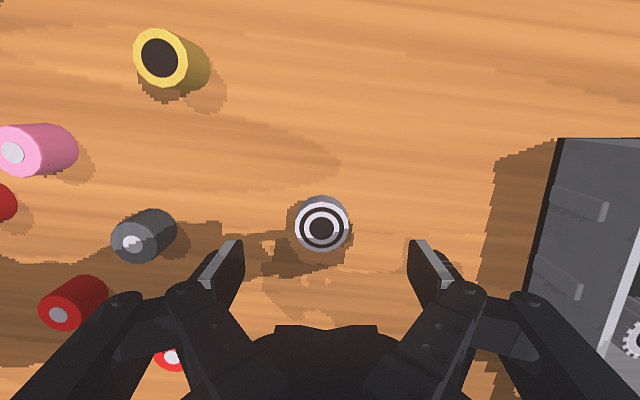

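```bash
python3 -c "
from h import *
c=cam('wrist');st();print(onz(c,322,228,.016),onz(c,160,57,.03),onz(c,132,243,.026))"
```

```text
t 14.25 p [ 548.7 -232.4  114.3] x [ 0.002  0.001 -1.   ] z [-0.116  0.993  0.001] F [ 0.6  0.4 -0.2] w 85.3 q [ 0.5   0.93 -0.3   1.78  0.51  0.51  1.54]
[ 0.5498109  -0.23460118  0.016     ] [ 0.46016231 -0.3262279   0.03      ] [ 0.56910218 -0.35173467  0.026     ]
```

```bash
python3 -m jog '[[[1,-2,-20],[0,0,0],-1],[[1,-2,-39],[0,0,0],-1],[[1,-2,-39],[0,0,0],-1],[[1,-2,-39],[0,0,0],1],[[1,-2,-39],[0,0,0],1],[[1,-2,-39],[0,0,0],1],[[1,-2,-39],[0,0,0],1],[[1,-2,-39],[0,0,0],1],[[1,-2,-39],[0,0,0],1],[[1,-2,-39],[0,0,0],1]]'; python3 -m jog '[[[0,0,40],[0,0,0],1],[[0,0,85],[0,0,0],1],[[0,30,110],[0,0,0],1],[[1,70,110],[0,0,0],1],[[3,115,110],[0,0,0],1],[[5,160,110],[0,0,0],1],[[6,205,110],[0,0,0],1],[[8,245,110],[0,0,0],1],[[8,262,110],[0,0,0],1],[[8,262,110],[0,0,0],1]]'; python3 - <<'E'
from h import *
st(); c=cam('wrist'); save(c,'w13'); st()
E
```

```text
time_s: 15.25
position: [0.5488, -0.2363, 0.0754]
eef_rot: [0.528, -0.47, -0.527, -0.471]
ft_force: [-1.0, 1.5, 7.4]
gripper_width: 0.0337
time_s: 16.25
position: [0.5562, 0.0303, 0.1845]
eef_rot: [-0.529, 0.468, 0.53, 0.47]
ft_force: [0.3, 0.3, -0.2]
gripper_width: 0.0337
t 16.25 p [556.2  30.3 184.5] x [ 0.001  0.003 -1.   ] z [-0.12   0.993  0.003] F [ 0.3  0.3 -0.2] w 33.7 q [ 0.04  0.78 -0.3   1.87  0.41  0.54  1.16]
t 16.3 p [556.1  27.  184.2] x [ 0.  0. -1.] z [-0.116  0.993  0.   ] F [-0.3 -1.6 -1.6] w 33.6 q [ 0.04  0.78 -0.3   1.87  0.41  0.54  1.16]
```

View pics/w13.png

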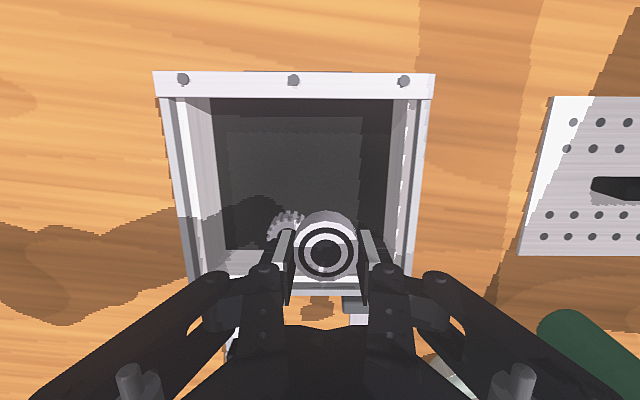

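```bash
python3 -m jog '[[[2,2,-30],[0,0,0],1],[[2,2,-60],[0,0,0],1],[[2,2,-85],[0,0,0],1],[[2,2,-101],[0,0,0],1],[[2,2,-101],[0,0,0],1],[[2,2,-101],[0,0,0],1],[[2,2,-101],[0,0,0],-0.15],[[2,2,-101],[0,0,0],-0.15],[[2,2,-101],[0,0,0],-0.15],[[2,2,-101],[0,0,0],-0.15]]'; python3 -m jog '[[[0,0,40],[0,0,0],-0.15],[[0,0,80],[0,0,0],-0.15],[[0,-40,110],[0,0,0],-0.15],[[0,-90,110],[0,0,0],-1],[[0,-140,110],[0,0,0],-1],[[5,-190,110],[0,0,0],-1],[[8,-240,110],[0,0,0],-1],[[11,-290,110],[0,0,0],-1],[[11,-340,110],[0,0,0],-1],[[11,-379,80],[0,0,0],-1]]'; python3 -m jog '[[[0,0,-35],[0,0,0],-1],[[0,0,-40],[0,0,0],-1],[[0,0,-40],[0,0,0],-1]]'; python3 - <<'E'
from h import *
st(); c=cam('wrist'); save(c,'w14'); st()
E
```

```text
time_s: 17.3
position: [0.5584, 0.0276, 0.0834]
eef_rot: [0.528, -0.471, -0.527, -0.471]
ft_force: [0.3, -0.0, -0.1]
gripper_width: 0.049
time_s: 18.3
position: [0.5708, -0.3566, 0.1666]
eef_rot: [0.53, -0.471, -0.523, -0.472]
ft_force: [1.3, -0.6, 0.5]
gripper_width: 0.085
time_s: 18.6
position: [0.5689, -0.3495, 0.1222]
eef_rot: [-0.527, 0.47, 0.529, 0.471]
ft_force: [0.4, 0.1, 0.3]
gripper_width: 0.0854
t 18.6 p [ 568.9 -349.5  122.2] x [-0.002  0.003 -1.   ] z [-0.115  0.993  0.003] F [0.4 0.1 0.3] w 85.4 q [ 0.68  1.   -0.38  1.53  0.49  0.71  1.76]
t 18.65 p [ 570.2 -349.5  123.8] x [ 0.001  0.001 -1.   ] z [-0.116  0.993  0.001] F [ 0.9  1.  -0.1] w 85.6 q [ 0.68  0.99 -0.38  1.53  0.49  0.71  1.76]
```

View pics/w14.png

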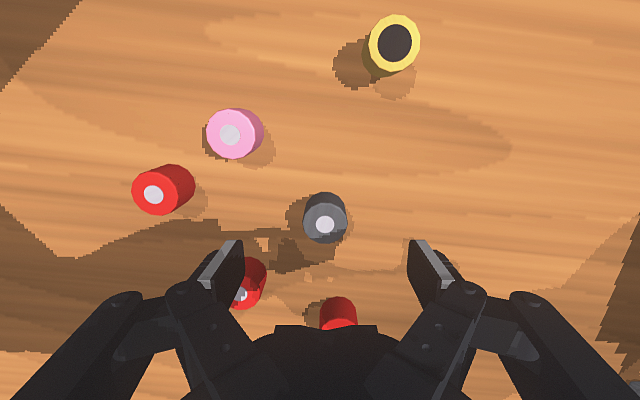

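```bash
python3 -c "
from h import *
c=cam('wrist');st();print(onz(c,325,223,.026),'pink',onz(c,231,134,.026),'redC',onz(c,155,193,.026),'redB',onz(c,237,293,.026),'bush',onz(c,395,42,.03))"
```

```text
t 18.7 p [ 570.8 -349.7  124.6] x [ 0.003  0.    -1.   ] z [-0.116  0.993  0.   ] F [ 0.4 -0.6 -0.2] w 85.5 q [ 0.68  0.99 -0.38  1.53  0.49  0.71  1.76]
[ 0.56839402 -0.35023443  0.026     ] pink [ 0.51820134 -0.41200943  0.026     ] redC [ 0.5604256  -0.45885994  0.026     ] redB [ 0.62881636 -0.40586605  0.026     ] bush [ 0.45971853 -0.32567515  0.03      ]
```

```bash
python3 -m jog '[[[-2,0,-25],[0,0,0],-1],[[-2,0,-48],[0,0,0],-1],[[-2,0,-48],[0,0,0],-1],[[-2,0,-48],[0,0,0],1],[[-2,0,-48],[0,0,0],1],[[-2,0,-48],[0,0,0],1],[[-2,0,-48],[0,0,0],1],[[-2,0,-48],[0,0,0],1],[[-2,0,-48],[0,0,0],1],[[-2,0,-48],[0,0,0],1]]'; python3 -m jog '[[[0,0,40],[0,0,0],1],[[0,0,85],[0,0,0],1],[[0,30,110],[0,0,0],1],[[-5,75,110],[0,0,0],1],[[-10,120,110],[0,0,0],1],[[-20,165,110],[0,0,0],1],[[-30,210,110],[0,0,0],1],[[-38,255,110],[0,0,0],1],[[-38,300,110],[0,0,0],1],[[-38,343,110],[0,0,0],1]]'; python3 -m jog '[[[0,0,0],[0,0,0],1],[[0,0,0],[0,0,0],1]]';  python3 - <<'E'
from h import *
st(); c=cam('wrist'); save(c,'w15'); st()
E
```

```text
time_s: 19.7
position: [0.568, -0.3516, 0.0764]
eef_rot: [0.528, -0.471, -0.527, -0.471]
ft_force: [-0.7, 0.4, 5.4]
gripper_width: 0.0279
time_s: 20.7
position: [0.5289, -0.0064, 0.1854]
eef_rot: [0.528, -0.47, -0.528, -0.471]
ft_force: [1.4, 0.4, -0.6]
gripper_width: 0.0281
time_s: 20.9
position: [0.5293, -0.0068, 0.1853]
eef_rot: [0.528, -0.47, -0.528, -0.47]
ft_force: [-0.3, -2.1, -1.1]
gripper_width: 0.0284
t 20.9 p [529.3  -6.8 185.3] x [ 0.  0. -1.] z [-0.117  0.993  0.   ] F [-0.3 -2.1 -1.1] w 28.4 q [ 0.11  0.76 -0.3   1.95  0.44  0.49  1.18]
t 20.95 p [529.2  -8.7 185.1] x [-0.    -0.001 -1.   ] z [-0.114  0.994 -0.001] F [ 0.2 -0.6 -1.5] w 28.1 q [ 0.11  0.76 -0.29  1.95  0.44  0.49  1.18]
```

View pics/w15.png

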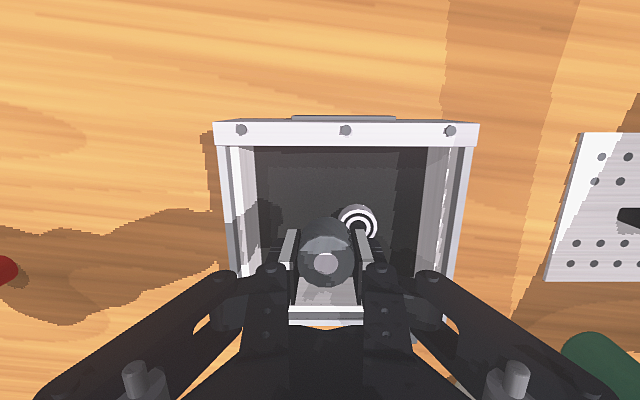

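```bash
python3 -c "
from h import *
c=cam('wrist');st();p=onz(c,358,222,.022);print(p); d=p*1000-[548.4,9.7,0];print(d[0]*.9935+d[1]*.114,-d[0]*.114+d[1]*.9935)"
```

```text
t 21.0 p [529.1  -9.7 185. ] x [-0.    -0.001 -1.   ] z [-0.112  0.994 -0.001] F [-0.6 -0.3 -0.9] w 27.9 q [ 0.11  0.76 -0.29  1.95  0.44  0.49  1.18]
[0.55096406 0.02289487 0.022     ]
4.05160714364745 12.816797202098826
```

```bash
python3 -m jog '[[[-9.5,-10,-20],[0,0,0],1],[[-9.5,-10,-55],[0,0,0],1],[[-9.5,-10,-85],[0,0,0],1],[[-9.5,-10,-101],[0,0,0],1],[[-9.5,-10,-101],[0,0,0],1],[[-9.5,-10,-101],[0,0,0],1],[[-9.5,-10,-101],[0,0,0],0],[[-9.5,-10,-101],[0,0,0],0],[[-9.5,-10,-101],[0,0,0],0],[[-9.5,-10,-101],[0,0,0],0]]'; python3 -m jog '[[[0,0,40],[0,0,0],0],[[0,0,80],[0,0,0],0],[[0,-40,110],[0,0,0],0],[[0,-90,110],[0,0,0],-1],[[-20,-140,110],[0,0,0],-1],[[-40,-190,110],[0,0,0],-1],[[-60,-240,110],[0,0,0],-1],[[-60,-290,110],[0,0,0],-1],[[-60,-307,80],[0,0,0],-1],[[-60,-307,50],[0,0,0],-1]]'; python3 -m jog '[[[0,0,0],[0,0,0],-1],[[0,0,0],[0,0,0],-1]]'; python3 - <<'E'
from h import *
st(); c=cam('wrist'); save(c,'w16'); st()
E
```

```text
time_s: 22.0
position: [0.5198, -0.0184, 0.0843]
eef_rot: [0.528, -0.471, -0.527, -0.471]
ft_force: [0.7, -0.3, 0.1]
gripper_width: 0.0427
time_s: 23.0
position: [0.4582, -0.3324, 0.1338]
eef_rot: [0.527, -0.474, -0.523, -0.472]
ft_force: [0.0, -0.8, -0.5]
gripper_width: 0.0855
time_s: 23.2
position: [0.4598, -0.3243, 0.1341]
eef_rot: [-0.527, 0.47, 0.528, 0.471]
ft_force: [0.0, 0.4, 0.9]
gripper_width: 0.0854
t 23.2 p [ 459.8 -324.3  134.1] x [-0.001  0.001 -1.   ] z [-0.115  0.993  0.001] F [0.  0.4 0.9] w 85.4 q [ 0.73  0.88 -0.35  1.87  0.58  0.49  1.67]
t 23.25 p [ 460.5 -324.3  134.9] x [ 0.001  0.    -1.   ] z [-0.115  0.993  0.   ] F [-0.2  0.4  0. ] w 85.2 q [ 0.73  0.88 -0.35  1.87  0.58  0.49  1.67]
```

View pics/w16.png

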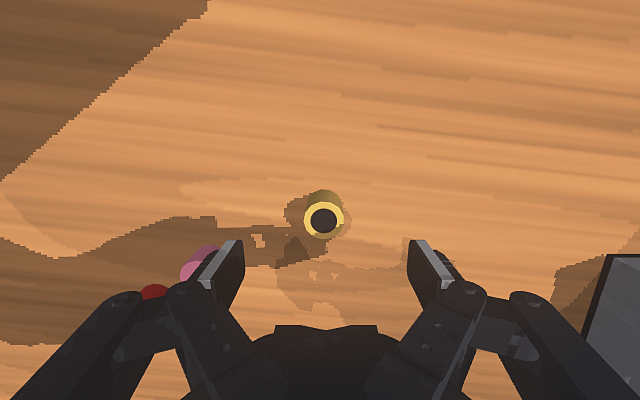

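```bash
python3 -m jog '[[[0,-1,-30],[0,0,0],-1],[[0,-1,-57],[0,0,0],-1],[[0,-1,-57],[0,0,0],-1],[[0,-1,-57],[0,0,0],1],[[0,-1,-57],[0,0,0],1],[[0,-1,-57],[0,0,0],1],[[0,-1,-57],[0,0,0],1],[[0,-1,-57],[0,0,0],1],[[0,-1,-57],[0,0,0],1],[[0,-1,-57],[0,0,0],1]]'; python3 -m jog '[[[0,0,40],[0,0,0],1],[[0,0,85],[0,0,0],1],[[0,30,110],[0,0,0],1],[[5,75,110],[0,0,0],1],[[10,120,110],[0,0,0],1],[[20,165,110],[0,0,0],1],[[30,210,110],[0,0,0],1],[[36,255,110],[0,0,0],1],[[36,300,110],[0,0,0],1],[[36,345,110],[0,0,0],1]]'; python3 -m jog '[[[0,9,0],[0,0,0],1],[[0,9,0],[0,0,0],1],[[0,9,0],[0,0,0],1]]';  python3 - <<'E'
from h import *
st(); c=cam('wrist'); save(c,'w17'); st()
E
```

```text
time_s: 24.25
position: [0.4601, -0.3266, 0.0782]
eef_rot: [0.528, -0.471, -0.527, -0.471]
ft_force: [0.2, 0.7, 7.1]
gripper_width: 0.0259
time_s: 25.25
position: [0.4957, 0.0204, 0.1873]
eef_rot: [0.528, -0.471, -0.527, -0.471]
ft_force: [-0.4, 0.5, -0.8]
gripper_width: 0.0263
time_s: 25.55
position: [0.4955, 0.026, 0.187]
eef_rot: [0.527, -0.472, -0.527, -0.471]
ft_force: [0.6, 0.1, -0.6]
gripper_width: 0.0264
t 25.55 p [495.5  26.  187. ] x [-0.001 -0.002 -1.   ] z [-0.112  0.994 -0.002] F [ 0.6  0.1 -0.6] w 26.4 q [ 0.02  0.73 -0.28  2.05  0.46  0.42  1.07]
t 25.6 p [495.5  25.3 186.9] x [-0.001 -0.002 -1.   ] z [-0.11   0.994 -0.002] F [ 0.3 -0.7 -0.6] w 26.2 q [ 0.03  0.73 -0.28  2.05  0.46  0.42  1.07]
```

View pics/w17.png

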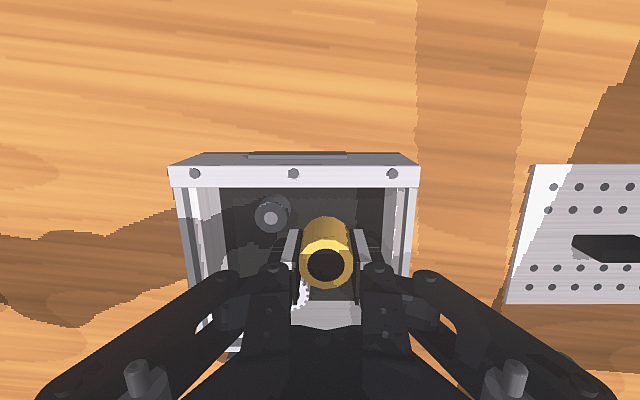

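```bash
python3 -c "
from h import *
c=cam('wrist');st();p=onz(c,270,216,.032);print(p); d=p*1000-[548.4,9.7,0];print(d[0]*.9935+d[1]*.114,-d[0]*.114+d[1]*.9935)"
```

```text
t 25.65 p [495.5  25.1 186.9] x [-0.001 -0.002 -1.   ] z [-0.11   0.994 -0.002] F [ 0.9 -0.4 -0.5] w 25.9 q [ 0.03  0.73 -0.28  2.05  0.46  0.42  1.07]
[ 0.51686572 -0.02138748  0.032     ]
-34.87327729835962 -27.29050703953193
```

Tappet upright at local (-35,-27); room for the bush at (-50,25).

```bash
python3 -m jog '[[[0,2,-20],[0,0,0],1],[[0,2,-55],[0,0,0],1],[[0,2,-85],[0,0,0],1],[[0,2,-101],[0,0,0],1],[[0,2,-101],[0,0,0],1],[[0,2,-101],[0,0,0],1],[[0,2,-101],[0,0,0],0],[[0,2,-101],[0,0,0],0],[[0,2,-101],[0,0,0],0],[[0,2,-101],[0,0,0],0]]'; python3 -m jog '[[[0,0,40],[0,0,0],0],[[0,0,80],[0,0,0],0],[[0,0,110],[0,0,0],-1],[[40,0,110],[0,0,0],-1],[[80,0,130],[0,0,0],-1],[[110,0,150],[0,0,0],-1],[[110,0,150],[0,0,0],-1],[[110,0,150],[0,0,0],-1]]'; python3 - <<'E'
from h import *
st(); c=cam('wrist'); save(c,'w18'); st()
c=cam('scene'); save(c,'s18',(160,110,400,250),3)
E
```

```text
time_s: 26.65
position: [0.4959, 0.0296, 0.0863]
eef_rot: [0.528, -0.471, -0.527, -0.471]
ft_force: [0.3, -0.2, -0.3]
gripper_width: 0.0428
time_s: 27.45
position: [0.6055, 0.0295, 0.236]
eef_rot: [0.528, -0.471, -0.528, -0.471]
ft_force: [-1.0, 0.2, -0.5]
gripper_width: 0.0851
t 27.45 p [605.5  29.5 236. ] x [-0. -0. -1.] z [-0.113  0.994 -0.   ] F [-1.   0.2 -0.5] w 85.1 q [ 0.09  0.77 -0.39  1.68  0.39  0.77  1.2 ]
t 27.5 p [604.3  29.5 235.3] x [-0.002 -0.001 -1.   ] z [-0.114  0.994 -0.   ] F [-0.1  0.1 -0. ] w 85.5 q [ 0.09  0.77 -0.39  1.69  0.39  0.77  1.2 ]
```

View pics/w18.png

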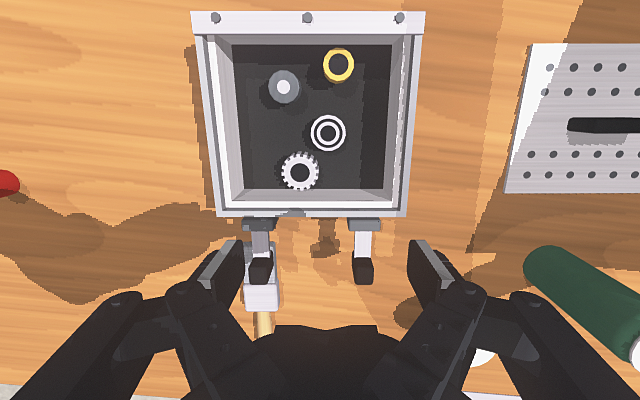

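View pics/s18.png

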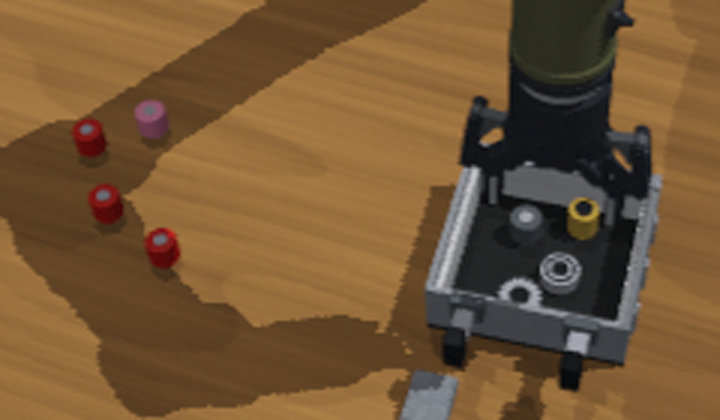

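```bash
python3 -m jog '[[[-40,30,40],[0,0,-8],-1],[[-88,60,40],[0,0,-16],-1],[[-88,100,40],[0,0,-24],-1],[[-88,130,40],[0,0,-32],-1],[[-88,150,40],[0,0,-40],-1],[[-88,175,40],[0,0,-48],-1],[[-88,175,40],[0,0,-56],-1],[[-88,175,40],[0,0,-64],-1],[[-88,175,40],[0,0,-72],-1],[[-88,175,40],[0,0,-80],-1]]'; python3 -m jog '[[[0,0,0],[0,0,-9],-1],[[0,0,0],[0,0,-9],-1],[[0,0,0],[0,0,-9],-1],[[0,0,0],[0,0,-9],-1]]';python3 - <<'E'
from h import *
st(); c=cam('wrist'); save(c,'w19'); st()
c=cam('top'); save(c,'t19'); c=cam('scene'); save(c,'s19')
E
```

```text
time_s: 28.55
position: [0.516, 0.2041, 0.2751]
eef_rot: [-0.1, 0.701, 0.099, 0.699]
ft_force: [-0.4, 1.1, 0.8]
gripper_width: 0.0853
time_s: 28.95
position: [0.5171, 0.2045, 0.2757]
eef_rot: [-0.047, 0.706, 0.047, 0.705]
ft_force: [0.7, 0.0, 0.0]
gripper_width: 0.0857
t 28.95 p [517.1 204.5 275.7] x [-0.001 -0.    -1.   ] z [ 0.991  0.133 -0.001] F [0.7 0.  0. ] w 85.7 q [-0.5   0.64  0.07  1.81 -0.07  0.69 -0.26]
t 29.0 p [517.3 204.5 275.7] x [-0.001 -0.    -1.   ] z [ 0.991  0.133 -0.001] F [ 0.7 -0.9 -0.3] w 85.6 q [-0.5   0.64  0.07  1.81 -0.07  0.7  -0.26]
```

View pics/w19.png

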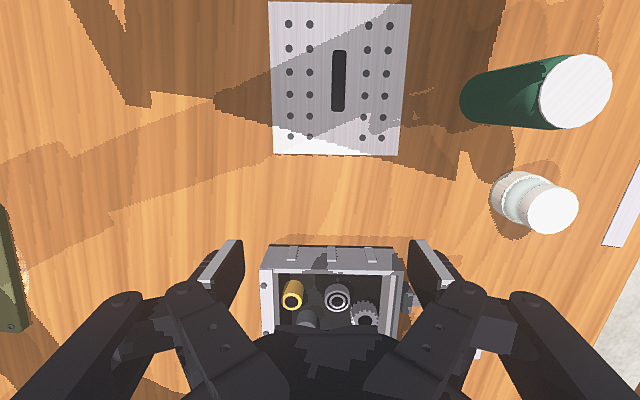

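View pics/t19.png

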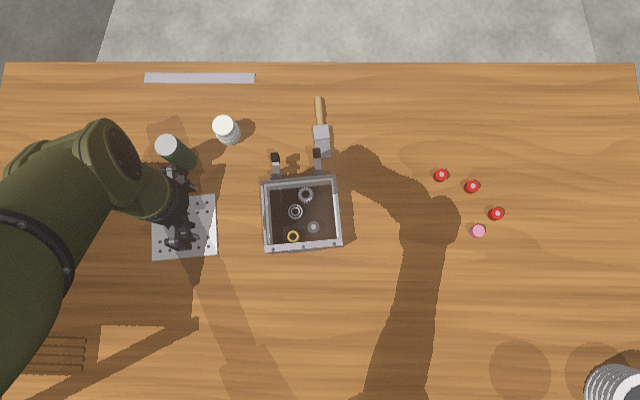

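View pics/s19.png

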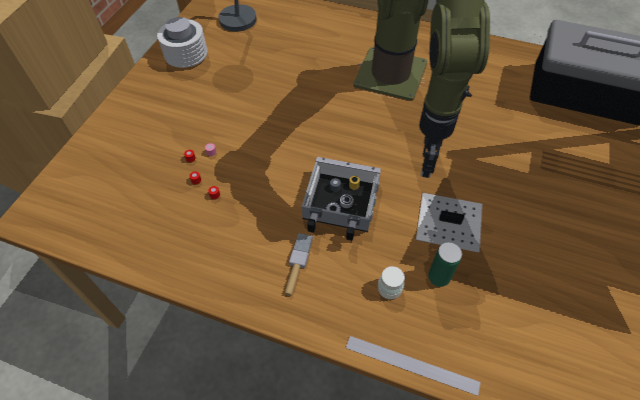

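```bash
python3 - <<'E'
from h import *
c=cam('wrist'); save(c,'w20',(250,0,430,170),3.5)
im=c['img'].astype(int)
st()
for p,z in(((331,49),.038),((346,49),.038),((332,112),.038),((345,112),.038)): print(onz(c,*p,z)*1000)
for p in((275.5,155.5),(397.5,156.5),(268,1.5),(411,2.5)): print(onz(c,*p,.004)*1000)
E
```

```text
t 29.15 p [517.6 204.5 275.9] x [-0.  0. -1.] z [ 0.991  0.131 -0.   ] F [0.1 0.6 0.3] w 85.4 q [-0.5   0.64  0.07  1.81 -0.07  0.7  -0.26]
[505.73762284 333.23589202  38.        ]
[520.60102369 335.21151911  38.        ]
[515.11000689 273.38611318  38.        ]
[528.80566506 275.20563665  38.        ]
[453.97916324 212.62530253   4.        ]
[603.4835117  231.22685443   4.        ]
[432.92075544 375.79779742   4.        ]
[583.7357875  394.92174166   4.        ]
```

View pics/w20.png

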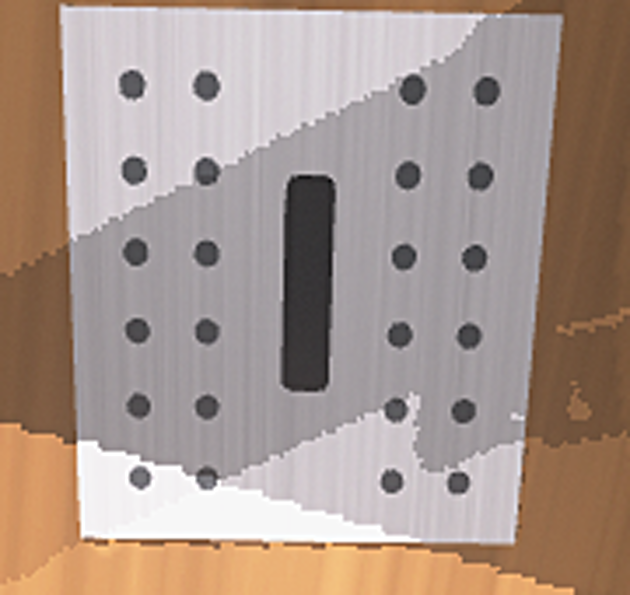

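```bash
python3 - <<'E'
from h import *
c=cam('wrist'); st()
f=lambda p:(p[0]/3.5+250,p[1]/3.5)
P=np.array([onz(c,*f(p),.004)*1000 for p in((82,537),(516,543),(62,6),(561,14))])
print(P.round(1),P.mean(0))
for a,b in((0,1),(2,3),(0,2),(1,3)):
  d=P[b]-P[a]; print(np.linalg.norm(d),np.degrees(np.arctan2(d[1],d[0])))
Q=np.array([onz(c,*f(p),.038)*1000 for p in((288,176),(335,178),(282,389),(328,391))])
print(Q.round(1),Q.mean(0)); d=Q[0]+Q[1]-Q[2]-Q[3]; print(np.degrees(np.arctan2(d[1],d[0])))
E
```

```text
t 29.2 p [517.7 204.5 275.9] x [-0.  0. -1.] z [ 0.991  0.131 -0.   ] F [-0.3  0.7  0.4] w 85.3 q [-0.5   0.64  0.07  1.81 -0.07  0.7  -0.26]
[[451.3 214.9   4. ]
 [603.2 232.8   4. ]
 [432.8 375.6   4. ]
 [583.5 393.5   4. ]] [517.67846574 304.19036246   4.        ]
152.8815842393611 6.747664883777548
151.72725639433398 6.758330439537682
161.79631531426253 96.58516797104228
161.82540290484928 96.99389952785232
[[507.3 332.3  38. ]
 [520.7 333.5  38. ]
 [513.6 274.1  38. ]
 [527.5 275.3  38. ]] [517.28003567 303.78519756  38.        ]
96.42208243753664
```

```bash
python3 -m jog '[[[0,40,-20],[0,0,-0.8],-1],[[0,80,-60],[0,0,-0.8],-1],[[0,99.5,-100],[0,0,-0.8],-1],[[0,99.5,-140],[0,0,-0.8],-1],[[0,99.5,-165],[0,0,-0.8],-1],[[0,99.5,-165],[0,0,-0.8],-1],[[0,99.5,-165],[0,0,-0.8],-1]]';python3 - <<'E'
from h import *
st(); c=cam('wrist'); save(c,'w21'); st()
E
```

```text
time_s: 29.9
position: [0.518, 0.304, 0.1112]
eef_rot: [-0.041, 0.706, 0.041, 0.706]
ft_force: [-0.5, 1.3, 1.2]
gripper_width: 0.0854
t 29.9 p [518.  304.  111.2] x [ 0. -0. -1.] z [0.993 0.117 0.   ] F [-0.5  1.3  1.2] w 85.4 q [-0.64  0.93  0.06  1.77 -0.11  0.44 -0.39]
t 29.95 p [518.7 304.3 112.2] x [ 0.002  0.001 -1.   ] z [0.993 0.117 0.002] F [0.5 0.1 0. ] w 85.1 q [-0.64  0.93  0.06  1.77 -0.11  0.44 -0.39]
```

View pics/w21.png

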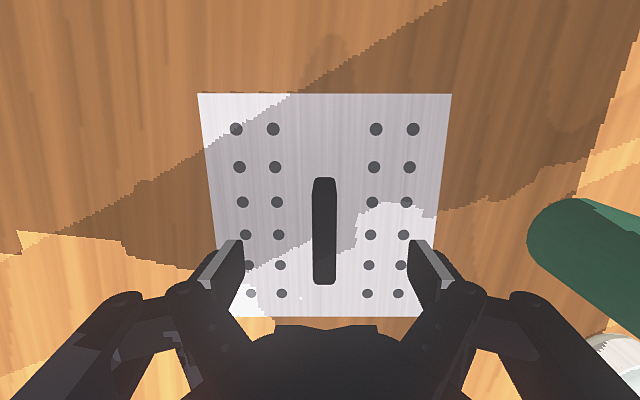

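```bash
python3 -m jog '[[[-0.5,0,-20],[0,0,0],-1],[[-0.5,0,-32],[0,0,0],-1],[[-0.5,0,-32],[0,0,0],-1],[[-0.5,0,-32],[0,0,0],1],[[-0.5,0,-32],[0,0,0],1],[[-0.5,0,-32],[0,0,0],1],[[-0.5,0,-32],[0,0,0],1],[[-0.5,0,-32],[0,0,0],1],[[-0.5,0,-32],[0,0,0],1],[[-0.5,0,-32],[0,0,0],1]]'; python3 -c "from h import *; st()"
```

```text
time_s: 30.95
position: [0.5173, 0.3043, 0.0793]
eef_rot: [-0.041, 0.706, 0.042, 0.706]
ft_force: [-0.7, -0.5, 4.9]
gripper_width: 0.0128
t 30.95 p [517.3 304.3  79.3] x [ 0.  0. -1.] z [0.993 0.117 0.001] F [-0.7 -0.5  4.9] w 12.8 q [-0.64  0.98  0.05  1.78 -0.11  0.38 -0.39]
```

```bash
python3 -m jog '[[[0,0,20],[0,0,0],1],[[0,0,50],[0,0,0],1],[[0,0,80],[0,0,0],1],[[0,0,110],[0,0,0],1],[[0,0,130],[0,0,0],1],[[0,0,130],[0.5,-4,0],1],[[0,0,130],[0.9,-8,0],1],[[0,0,130],[1.37,-11.9,-0.2],1],[[0,0,130],[1.37,-11.9,-0.2],1],[[0,0,130],[1.37,-11.9,-0.2],1]]'; python3 - <<'E'
from h import *
st(); c=cam('wrist'); save(c,'w22'); st()
c=cam('scene'); save(c,'s22',(300,80,540,300),3)
E
```

```text
time_s: 31.95
position: [0.5166, 0.3042, 0.2084]
eef_rot: [-0.036, 0.629, 0.044, 0.775]
ft_force: [-0.1, 0.2, -2.2]
gripper_width: 0.013
t 31.95 p [516.6 304.2 208.4] x [ 0.204  0.022 -0.979] z [0.972 0.112 0.205] F [-0.1  0.2 -2.2] w 13.0 q [-0.76  0.75  0.18  1.89 -0.06  0.33 -0.47]
t 32.0 p [517.3 304.2 208.6] x [ 0.205  0.023 -0.978] z [0.972 0.111 0.206] F [-0.5  0.4 -2.3] w 12.9 q [-0.76  0.75  0.18  1.89 -0.06  0.33 -0.47]
```

View pics/w22.png

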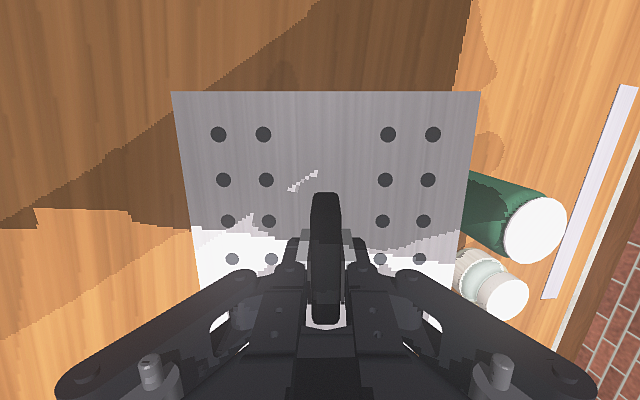

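View pics/s22.png

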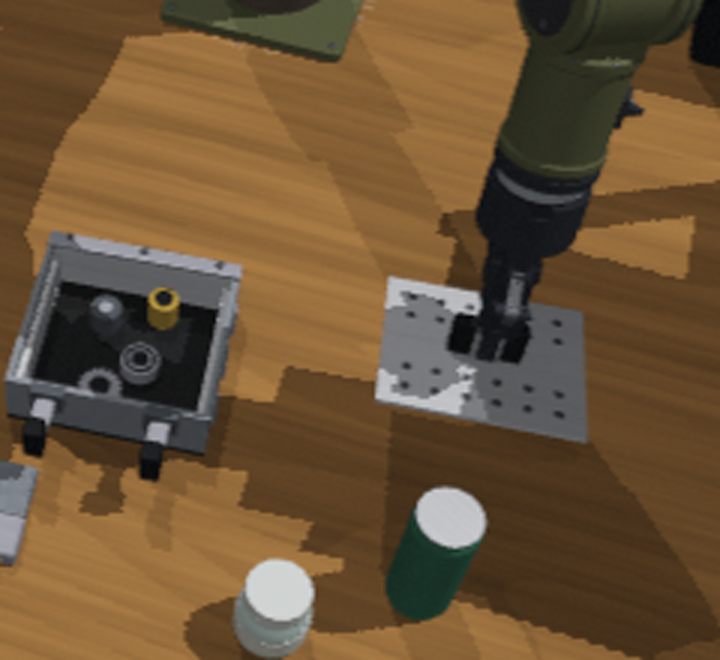

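```bash
python3 - <<'E'
from h import *
c=cam('wrist'); H=np.array(c['hand_eye']); 
def pt(p):
    q=np.linalg.inv(H)@np.r_[p,1]; return c['f']*q[0]/q[2]+c['cx'],c['f']*q[1]/q[2]+c['cy']
for z in(-.0765,.0765): print(pt([.0753,.081,z]),pt([.0753,0,z]))
for z in(-.007,.007): print('rib end',pt([.0413,.030,z]))
save(c,'w23',(160,70,500,330),2.3)
E
```

```text
(np.float64(170.39131094368847), np.float64(91.39342198018134)) (np.float64(193.1716656244562), np.float64(240.7647974819594))
(np.float64(481.8989216820784), np.float64(91.39474027698768)) (np.float64(458.95471464858747), np.float64(240.6938053956733))
rib end (np.float64(309.95716397119475), np.float64(213.7497742450784))
rib end (np.float64(342.7082127637513), np.float64(213.74263195978142))
```

View pics/w23.png

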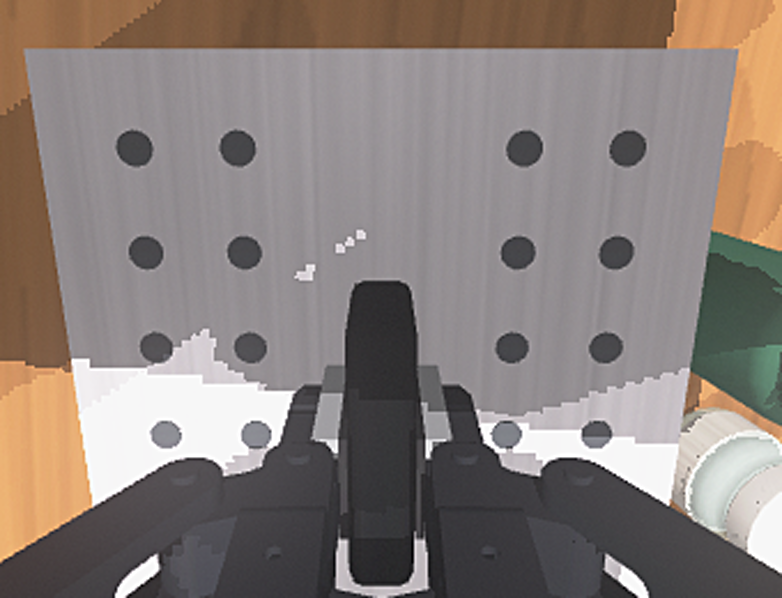

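```bash
python3 -m jog '[[[5,-40,5],[0,0,0],1],[[9,-85,5],[0,0,0],1],[[13,-130,5],[0,0,0],1],[[17,-175,5],[0,0,0],1],[[20,-215,5],[0,0,0],1],[[23,-250,5],[0,0,0],1],[[25,-275,5],[0,0,0],1],[[27,-290,5],[0,0,0],1],[[27,-295,5],[0,0,0],1],[[27,-295,5],[0,0,0],1]]'; python3 -m jog '[[[0,0,0],[0,0,0],1],[[0,0,0],[0,0,0],1],[[0,0,0],[0,0,0],1]]'; python3 - <<'E'
from h import *
st(); c=cam('wrist'); save(c,'w24'); st()
c=cam('top'); save(c,'t24',(230,130,370,270),5)
E
```

```text
time_s: 33.1
position: [0.5445, 0.0082, 0.2139]
eef_rot: [-0.035, 0.628, 0.043, 0.776]
ft_force: [0.7, 0.3, -3.4]
gripper_width: 0.0132
time_s: 33.4
position: [0.5442, 0.0104, 0.2139]
eef_rot: [-0.036, 0.628, 0.045, 0.776]
ft_force: [-0.9, -0.1, -2.2]
gripper_width: 0.0131
t 33.4 p [544.2  10.4 213.9] x [ 0.206  0.024 -0.978] z [0.972 0.113 0.208] F [-0.9 -0.1 -2.2] w 13.1 q [-0.08  0.68 -0.03  2.06  0.1   0.2  -0.08]
t 33.45 p [544.1  10.2 213.9] x [ 0.206  0.024 -0.978] z [0.972 0.113 0.208] F [ 0.9  0.  -2. ] w 13.2 q [-0.08  0.68 -0.03  2.06  0.1   0.2  -0.08]
```

View pics/w24.png

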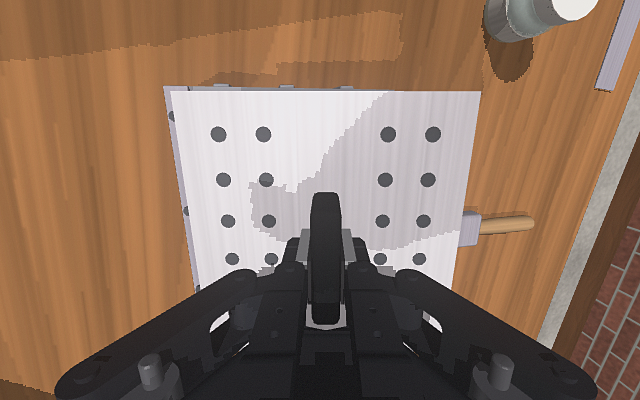

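View pics/t24.png

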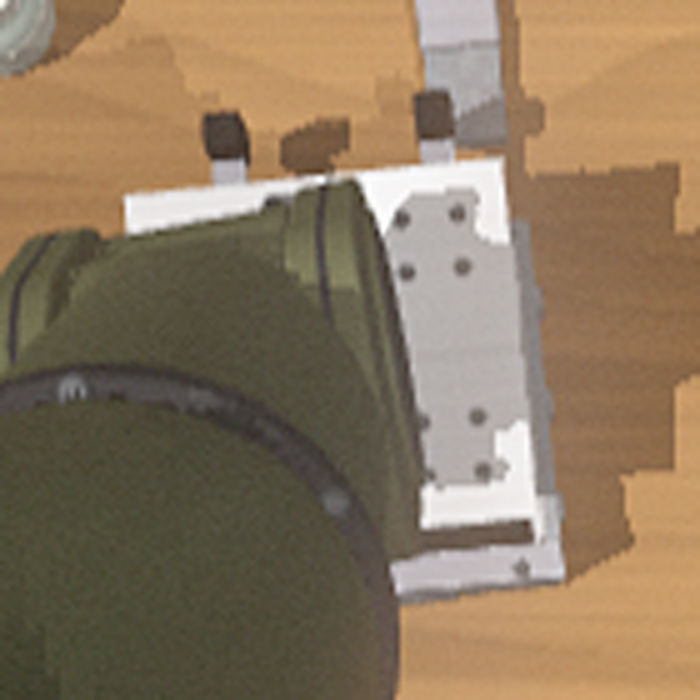

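```bash
python3 -m jog '[[[0,-0.5,-20],[0,0,0],1],[[0,-0.5,-40],[0,0,0],1],[[0,-0.5,-50],[0,0,0],1],[[0,-0.5,-54],[0,0,0],1],[[0,-0.5,-54],[0,0,0],1],[[0,-0.5,-54],[0,0,0],1],[[0,-0.5,-54],[0,0,0],1]]'; python3 - <<'E'
from h import *
st(); c=cam('wrist'); save(c,'w25',(140,60,520,300),2.1); st()
c=cam('top'); save(c,'t25',(230,130,370,270),5)
c=cam('scene'); save(c,'s25',(280,130,400,250),6)
E
```

```text
time_s: 34.2
position: [0.5446, 0.0087, 0.1607]
eef_rot: [-0.036, 0.628, 0.044, 0.776]
ft_force: [-0.6, 1.2, -2.9]
gripper_width: 0.0128
t 34.2 p [544.6   8.7 160.7] x [ 0.208  0.024 -0.978] z [0.972 0.111 0.209] F [-0.6  1.2 -2.9] w 12.8 q [-0.09  0.78 -0.01  2.09  0.11  0.06 -0.09]
t 34.25 p [544.6   8.6 160.6] x [ 0.208  0.023 -0.978] z [0.972 0.111 0.209] F [ 0.5  0.6 -2. ] w 13.1 q [-0.09  0.78 -0.01  2.09  0.11  0.06 -0.09]
```

View pics/w25.png

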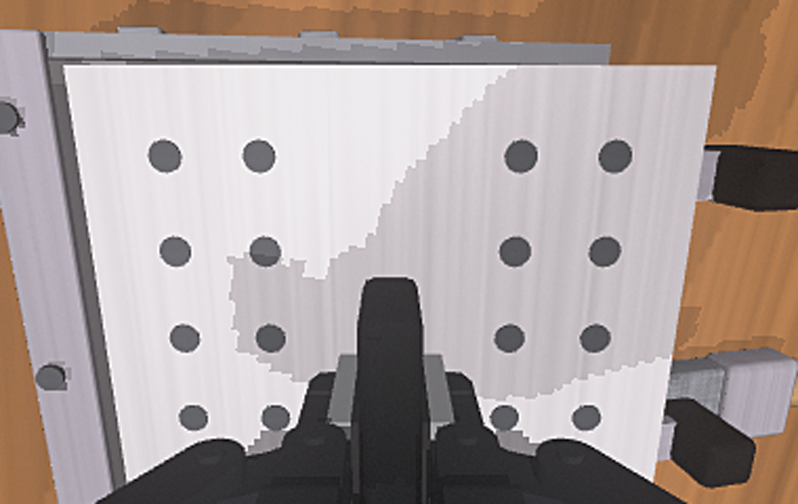

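View pics/t25.png

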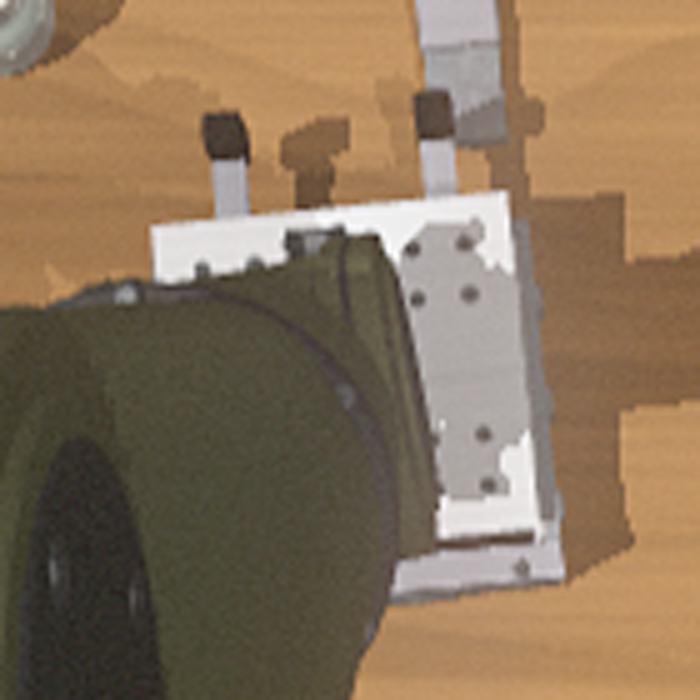

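View pics/s25.png

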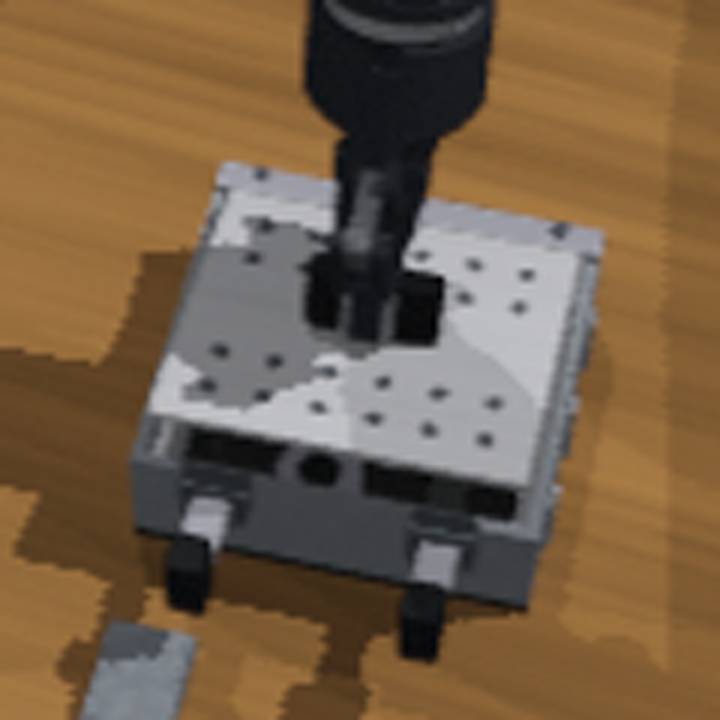

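```bash
python3 - <<'E'
from h import *
c=cam('wrist'); save(c,'w26',(130,60,450,110),2.45)
im=cv2.resize(c['img'][65:105,130:290,::-1],None,fx=5,fy=5,interpolation=cv2.INTER_CUBIC); cv2.imwrite('pics/w26.png',im); st()
ct,st_=.9934,.1141
def W(x,y,z): return np.array([548.4+x*ct-y*st_, 9.7+x*st_+y*ct, z])/1000
for x in(-69,-40,0,50,79): print(x,[np.round((np.array(proj(c,W(x,y,z)))-[130,65])*5,1).tolist() for y,z in((84,60),(90,60),(84,50),(90,0))])
E
```

```text
t 34.4 p [544.4   8.6 160.3] x [ 0.207  0.023 -0.978] z [0.972 0.111 0.208] F [-0.2 -0.  -2.1] w 12.9 q [-0.09  0.78 -0.01  2.09  0.11  0.06 -0.09]
-69 [[167.4, 100.2], [157.5, 37.8], [197.8, 106.9], [301.2, 86.3]]
-40 [[461.1, 104.2], [455.0, 44.3], [473.1, 110.4], [513.0, 89.7]]
0 [[830.8, 109.3], [829.2, 52.5], [821.7, 114.9], [786.3, 94.0]]
50 [[1243.7, 114.9], [1246.4, 61.6], [1213.3, 119.9], [1100.3, 98.9]]
79 [[1461.4, 117.9], [1466.3, 66.4], [1420.9, 122.6], [1269.9, 101.6]]
```

View pics/w26.png

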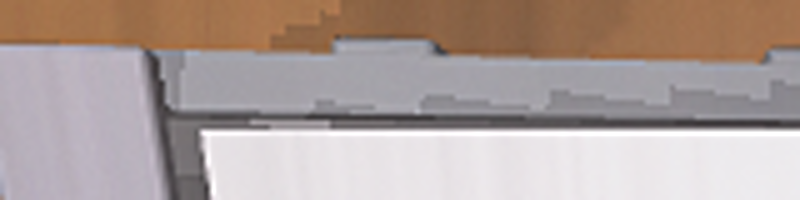

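```bash
python3 -m jog '[[[2,0.1,-3],[-0.2,2,0],1],[[4.7,0.2,-9],[-0.46,4,0],1],[[4.7,0.2,-9],[-0.46,4,0],1],[[4.7,0.2,-14],[-0.46,4,0],1],[[4.7,0.2,-17],[-0.46,4,0],1],[[4.7,0.2,-19],[-0.46,4,0],1],[[4.7,0.2,-19],[-0.46,4,0],1],[[4.7,0.2,-19],[-0.46,4,0],1]]'; python3 - <<'E'
from h import *
st(); c=cam('wrist'); st(); save(c,'w27',(130,60,450,260),2.45)
c=cam('top'); save(c,'t27',(230,130,370,270),5)
E
```

```text
time_s: 35.2
position: [0.5487, 0.0088, 0.1409]
eef_rot: [-0.037, 0.655, 0.043, 0.753]
ft_force: [0.0, -0.9, -3.1]
gripper_width: 0.0133
t 35.2 p [548.7   8.8 140.9] x [ 0.137  0.015 -0.99 ] z [0.984 0.112 0.138] F [ 0.  -0.9 -3.1] w 13.3 q [-0.08  0.82 -0.02  2.03  0.11  0.15 -0.09]
t 35.25 p [548.9   8.8 141. ] x [ 0.138  0.015 -0.99 ] z [0.984 0.112 0.139] F [-0.7  0.3 -2.3] w 13.3 q [-0.08  0.82 -0.02  2.03  0.11  0.15 -0.09]
```

View pics/w27.png

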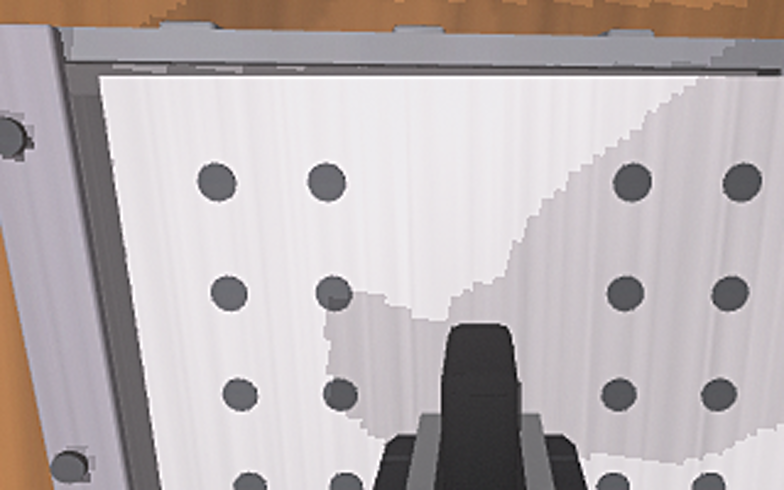

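```bash
python3 -m jog '[[[-3,-0.3,0],[0,0,0],1],[[-6,-0.7,0],[0,0,0],1],[[-9,-1,0],[0,0,0],1],[[-12.4,-1.4,0],[0,0,0],1],[[-12.4,-1.4,0],[0,0,0],1],[[-12.4,-1.4,0],[0,0,0],1]]'; python3 - <<'E'
from h import *
st(); c=cam('wrist'); st(); save(c,'w28',(130,60,450,260),2.45)
E
```

```text
time_s: 35.9
position: [0.5365, 0.0074, 0.141]
eef_rot: [-0.037, 0.655, 0.043, 0.753]
ft_force: [0.3, -0.8, -2.5]
gripper_width: 0.0134
t 35.9 p [536.5   7.4 141. ] x [ 0.138  0.015 -0.99 ] z [0.984 0.112 0.139] F [ 0.3 -0.8 -2.5] w 13.4 q [-0.09  0.82 -0.02  2.07  0.11  0.12 -0.09]
t 35.95 p [536.6   7.5 141. ] x [ 0.138  0.016 -0.99 ] z [0.984 0.112 0.139] F [-0.8 -0.3 -2.8] w 13.4 q [-0.09  0.82 -0.02  2.07  0.11  0.12 -0.09]
```

View pics/w28.png

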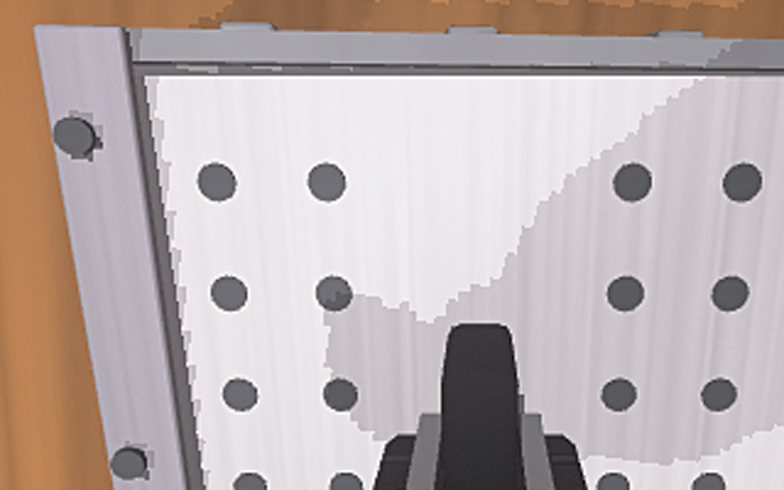

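```bash
python3 -m jog '[[[3,0.35,-2.5],[-0.23,1.98,0],1],[[6,0.7,-5.2],[-0.46,3.96,0],1],[[9,1,-8],[-0.68,5.94,0],1],[[11.8,1.3,-10.5],[-0.9,7.9,0],1],[[11.8,1.3,-11],[-0.9,7.9,0],1],[[11.8,1.3,-11],[-0.9,7.9,0],1]]'; python3 - <<'E'
from h import *
st(); c=cam('wrist'); st(); save(c,'w29',(130,60,530,300),2)
c=cam('scene'); save(c,'s29',(280,130,400,250),6)
E
```

```text
time_s: 36.55
position: [0.5482, 0.0088, 0.1298]
eef_rot: [-0.04, 0.706, 0.04, 0.706]
ft_force: [0.1, -0.6, -2.4]
gripper_width: 0.0131
t 36.55 p [548.2   8.8 129.8] x [ 0.001 -0.    -1.   ] z [0.994 0.114 0.001] F [ 0.1 -0.6 -2.4] w 13.1 q [-0.07  0.86 -0.05  1.93  0.1   0.36 -0.08]
t 36.6 p [547.9   8.6 129.8] x [ 0. -0. -1.] z [0.994 0.113 0.   ] F [-0.1 -0.2 -3.3] w 13.3 q [-0.07  0.86 -0.05  1.93  0.1   0.36 -0.08]
```

View pics/w29.png

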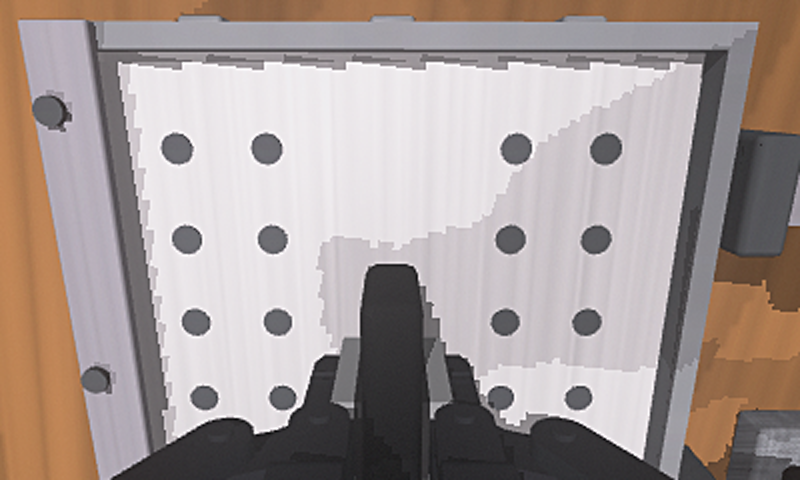

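View pics/s29.png

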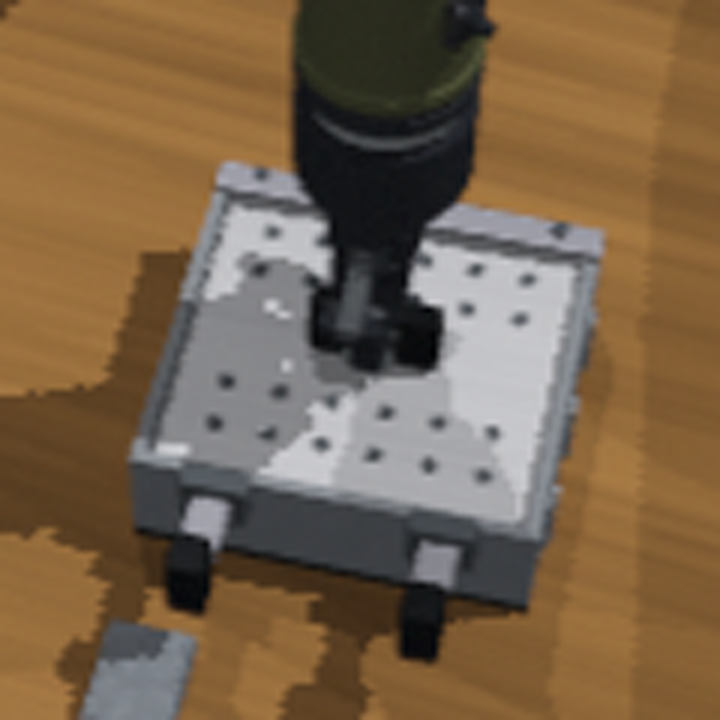

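```bash
python3 -m jog '[[[0,0,-0.7],[0,0,0],1],[[0,0,-1.3],[0,0,0],1],[[0,0,-1.8],[0,0,0],1],[[0,0,-1.8],[0,0,0],1]]'; python3 -c "from h import *; st()"
```

```text
time_s: 37.05
position: [0.5479, 0.0087, 0.1293]
eef_rot: [-0.04, 0.706, 0.04, 0.706]
ft_force: [-2.1, 0.6, 9.1]
gripper_width: 0.013
t 37.05 p [547.9   8.7 129.3] x [ 0. -0. -1.] z [0.994 0.113 0.   ] F [-2.1  0.6  9.1] w 13.0 q [-0.07  0.86 -0.05  1.93  0.1   0.36 -0.08]
```

```bash
python3 -m jog '[[[0,0,1],[0,0,0],-1],[[0,0,1],[0,0,0],-1],[[0,0,1],[0,0,0],-1],[[0,0,1],[0,0,0],-1],[[0,0,1],[0,0,0],-1],[[0,0,20],[0,0,0],-1],[[0,0,60],[0,0,0],-1],[[0,-40,100],[0,0,0],-1],[[0,-90,140],[0,0,0],-1],[[0,-100,140],[0,0,0],-1]]'; python3 - <<'E'
from h import *
st(); c=cam('wrist'); st(); save(c,'w30')
c=cam('scene'); save(c,'s30',(280,130,400,250),6)
E
```

```text
time_s: 38.05
position: [0.5491, -0.0946, 0.2712]
eef_rot: [-0.04, 0.704, 0.038, 0.708]
ft_force: [-0.5, 0.3, -0.0]
gripper_width: 0.0855
t 38.05 p [549.1 -94.6 271.2] x [ 0.005 -0.003 -1.   ] z [0.994 0.111 0.005] F [-0.5  0.3 -0. ] w 85.5 q [ 0.15  0.64 -0.1   1.81  0.1   0.69  0.1 ]
t 38.1 p [549.2 -99.9 272.1] x [ 0.006 -0.007 -1.   ] z [0.995 0.105 0.006] F [ 0.6 -4.   0.2] w 85.3 q [ 0.15  0.64 -0.1   1.81  0.1   0.69  0.1 ]
```

View pics/w30.png

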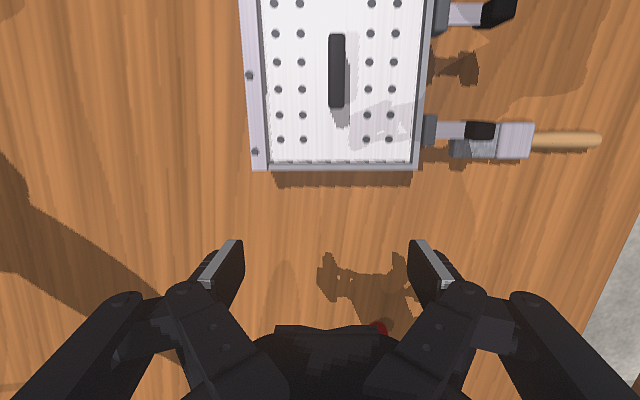

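View pics/s30.png

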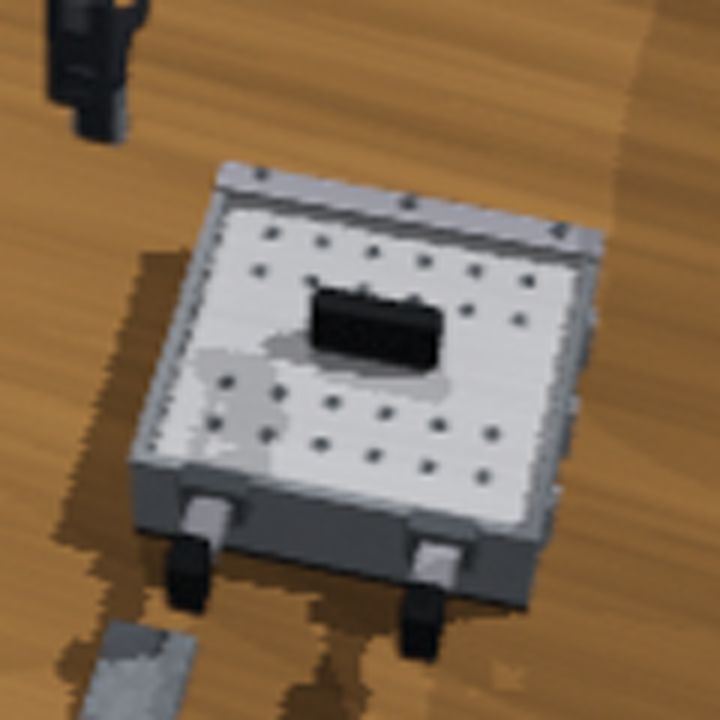

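```bash
python3 -m jog '[[[40,0,0],[0,0,8.3],-1],[[80,0,0],[0,0,16.6],-1],[[120,10,0],[0,0,24.9],-1],[[141,25,0],[0,0,33.2],-1],[[141,40,0],[0,0,41.5],-1],[[141,55,-20],[0,0,49.8],-1],[[141,66,-40],[0,0,58.1],-1],[[141,66,-60],[0,0,66.4],-1],[[141,66,-70],[0,0,74.7],-1],[[141,66,-70],[0,0,83],-1]]';python3 -m jog '[[[0,0,0],[0,0,7],-1],[[0,0,0],[0,0,7],-1],[[0,0,0],[0,0,7],-1]]'; python3 - <<'E'
from h import *
st(); c=cam('wrist'); st(); save(c,'w31')
E
```

```text
time_s: 39.15
position: [0.6876, -0.0243, 0.195]
eef_rot: [-0.498, 0.501, 0.501, 0.499]
ft_force: [0.3, -0.6, 0.3]
gripper_width: 0.0851
time_s: 39.45
position: [0.689, -0.0247, 0.1975]
eef_rot: [-0.527, 0.471, 0.527, 0.471]
ft_force: [-0.4, 0.1, 0.7]
gripper_width: 0.0857
t 39.45 p [689.  -24.7 197.5] x [-0.001  0.001 -1.   ] z [-0.111  0.994  0.001] F [-0.4  0.1  0.7] w 85.7 q [ 0.21  0.94 -0.5   1.43  0.51  0.91  1.25]
t 39.5 p [689.1 -24.8 197.8] x [-0.  0. -1.] z [-0.111  0.994  0.   ] F [ 0.6 -0.5 -0.1] w 85.3 q [ 0.21  0.94 -0.5   1.43  0.51  0.91  1.25]
```

View pics/w31.png

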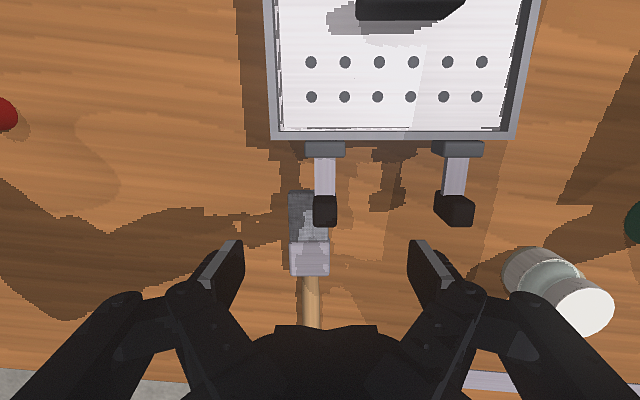

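```bash
python3 -m jog '[[[1.3,-0.5,-30],[0,0,0],-1],[[1.3,-0.5,-60],[0,0,0],-1],[[1.3,-0.5,-76],[0,0,0],-1],[[1.3,-0.5,-76],[0,0,0],-1],[[1.3,-0.5,-76],[0,0,0],1],[[1.3,-0.5,-76],[0,0,0],1],[[1.3,-0.5,-76],[0,0,0],1],[[1.3,-0.5,-76],[0,0,0],1],[[1.3,-0.5,-76],[0,0,0],1],[[1.3,-0.5,-76],[0,0,0],1]]'; python3 -m jog '[[[0,0,0],[0,0,0],1],[[-4,-0.4,0],[0,0,0],1],[[-8,-0.9,0],[0,0,0],1],[[-12,-1.3,0],[0,0,0],1],[[-16,-1.8,0],[0,0,0],1],[[-16,-1.8,0],[0,0,0],1]]'; python3 -m jog '[[[0,0,0],[0,0,0],-1],[[0,0,0],[0,0,0],-1],[[0,0,0],[0,0,0],-1],[[0,0,0],[0,0,0],-1],[[0,0,0],[0,0,0],-1]]'; python3 - <<'E'
from h import *
st(); c=cam('wrist'); st(); save(c,'w32')
E
```

```text
time_s: 40.5
position: [0.6909, -0.0253, 0.1231]
eef_rot: [0.528, -0.47, -0.527, -0.471]
ft_force: [-0.7, 0.7, 4.9]
gripper_width: 0.0171
time_s: 41.1
position: [0.6718, -0.0274, 0.1229]
eef_rot: [-0.526, 0.472, 0.529, 0.469]
ft_force: [-7.1, 0.4, 10.9]
gripper_width: 0.0171
time_s: 41.6
position: [0.6745, -0.0276, 0.1218]
eef_rot: [-0.528, 0.471, 0.528, 0.471]
ft_force: [0.0, 0.1, -0.8]
gripper_width: 0.0853
t 41.6 p [674.5 -27.6 121.8] x [-0.  0. -1.] z [-0.113  0.994  0.   ] F [ 0.   0.1 -0.8] w 85.3 q [ 0.2   1.01 -0.45  1.51  0.57  0.75  1.2 ]
t 41.65 p [674.5 -27.6 121.9] x [-0.  0. -1.] z [-0.113  0.994  0.   ] F [-0.2 -0.3  0.3] w 85.5 q [ 0.2   1.01 -0.45  1.51  0.57  0.75  1.2 ]
```

View pics/w32.png

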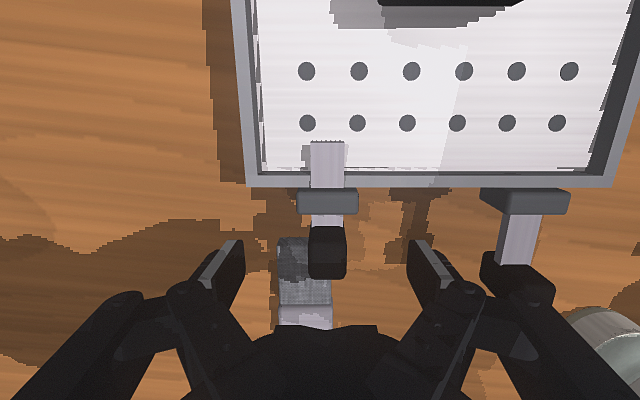

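```bash
python3 -m jog '[[[0,0,30],[0,0,0],-1],[[0,0,65],[0,0,0],-1],[[2,35,70],[0,0,0],-1],[[4,75,70],[0,0,0],-1],[[5,102.5,70],[0,0,0],-1],[[5,102.5,70],[0,0,0],-1],[[5,102.5,50],[0,0,0],-1],[[5,102.5,20],[0,0,0],-1],[[5,102.5,1],[0,0,0],-1],[[5,102.5,1],[0,0,0],-1]]'; python3 - <<'E'
from h import *
st(); c=cam('wrist'); st(); save(c,'w33')
E
```

```text
time_s: 42.65
position: [0.6776, 0.0735, 0.1198]
eef_rot: [-0.526, 0.473, 0.529, 0.469]
ft_force: [-0.7, 0.3, 0.7]
gripper_width: 0.0853
t 42.65 p [677.6  73.5 119.8] x [-0.006 -0.002 -1.   ] z [-0.113  0.994 -0.001] F [-0.7  0.3  0.7] w 85.3 q [ 0.04  1.02 -0.44  1.48  0.55  0.77  1.07]
t 42.7 p [678.8  74.1 121.7] x [-0.003 -0.001 -1.   ] z [-0.113  0.994 -0.001] F [-0.1  0.   0.6] w 85.3 q [ 0.04  1.02 -0.44  1.48  0.55  0.77  1.07]
```

View pics/w33.png

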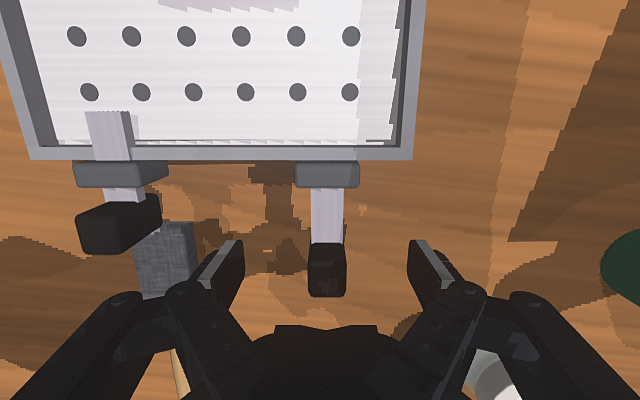

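```bash
python3 -m jog '[[[0,0,0],[0,0,0],1],[[0,0,0],[0,0,0],1],[[0,0,0],[0,0,0],1],[[0,0,0],[0,0,0],1],[[0,0,0],[0,0,0],1],[[0,0,0],[0,0,0],1],[[0,0,0],[0,0,0],1]]'; python3 -m jog '[[[0,0,0],[0,0,0],1],[[-4,-0.4,0],[0,0,0],1],[[-8,-0.9,0],[0,0,0],1],[[-12,-1.3,0],[0,0,0],1],[[-16,-1.8,0],[0,0,0],1],[[-16,-1.8,0],[0,0,0],1]]'; python3 -m jog '[[[0,0,0],[0,0,0],-1],[[0,0,0],[0,0,0],-1],[[0,0,0],[0,0,0],-1],[[0,0,0],[0,0,0],-1],[[0,0,0],[0,0,0],-1],[[0,0,40],[0,0,0],-1],[[0,0,80],[0,0,0],-1],[[0,0,120],[0,0,0],-1],[[-20,0,150],[0,0,0],-1],[[-20,0,150],[0,0,0],-1]]'; python3 - <<'E'
from h import *
st(); c=cam('wrist'); st(); save(c,'w34')
E
```

```text
time_s: 43.4
position: [0.6799, 0.0743, 0.1239]
eef_rot: [0.528, -0.471, -0.527, -0.471]
ft_force: [-2.2, -2.5, 5.7]
gripper_width: 0.0172
time_s: 44.0
position: [0.6608, 0.0723, 0.1237]
eef_rot: [-0.527, 0.473, 0.528, 0.469]
ft_force: [-7.5, -3.2, 11.6]
gripper_width: 0.0171
time_s: 45.0
position: [0.644, 0.0745, 0.2781]
eef_rot: [0.529, -0.468, -0.527, -0.473]
ft_force: [0.5, 0.2, 0.5]
gripper_width: 0.0854
t 45.0 p [644.   74.5 278.1] x [ 0.007  0.002 -1.   ] z [-0.114  0.993  0.001] F [0.5 0.2 0.5] w 85.4 q [ 0.09  0.79 -0.53  1.51  0.45  0.96  1.12]
t 45.05 p [643.9  73.8 275.5] x [ 0.004  0.001 -1.   ] z [-0.114  0.993  0.   ] F [ 1.5 -0.7 -0.4] w 85.4 q [ 0.09  0.79 -0.53  1.51  0.45  0.96  1.12]
```

View pics/w34.png

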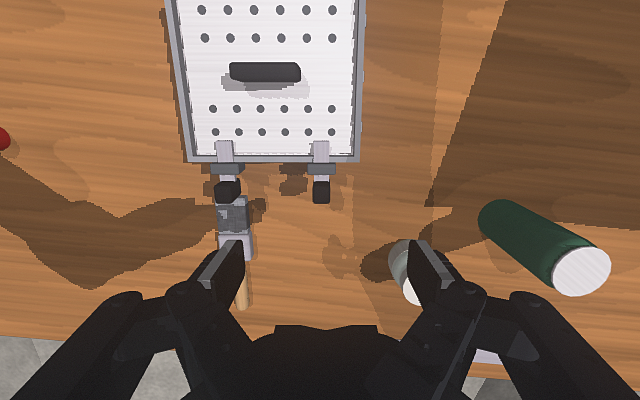

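```bash
python3 -m jog '[[[-60,0,20],[0,0,0],-1],[[-60,0,20],[0,0,0],-1],[[-60,0,20],[0,0,0],-1],[[-60,0,20],[0,0,0],-1],[[-60,0,20],[0,0,0],-1]]'; python3 - <<'E'
from h import *
c=cam('wrist'); st(); box=(160,120,400,300); save(c,'w35',box,3.2)
W=lambda x,y,z: np.array([548.4+x*.9934-y*.114, 9.7+x*.114+y*.9934, z])/1000
for n,y in(('b0',50),('b1',-50)):
  for x,z in((63,.0595),(125,.0805)): print(n,x,(np.array(proj(c,W(x,y,z*1000)))-[160,120])*3.2)
c=cam('scene'); save(c,'s35',(150,110,550,310),2)
E
```

```text
time_s: 45.55
position: [0.5845, 0.0729, 0.2922]
eef_rot: [-0.527, 0.471, 0.527, 0.471]
ft_force: [-0.1, -0.5, -0.4]
gripper_width: 0.0853
t 45.6 p [584.5  72.9 292.3] x [-0.  0. -1.] z [-0.113  0.994  0.   ] F [0.1 0.5 0.2] w 85.4 q [ 0.11  0.7  -0.54  1.68  0.44  0.89  1.07]
b0 63 [506.3142905  234.93141917]
b0 125 [506.42555352 420.14956287]
b1 63 [225.18252361 235.33720904]
b1 125 [223.44018825 420.5336064 ]
```

View pics/w35.png

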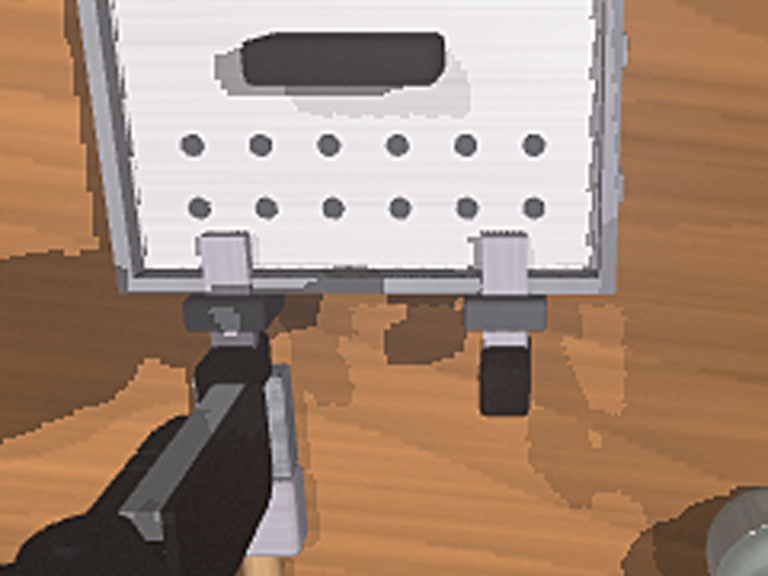

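View pics/s35.png

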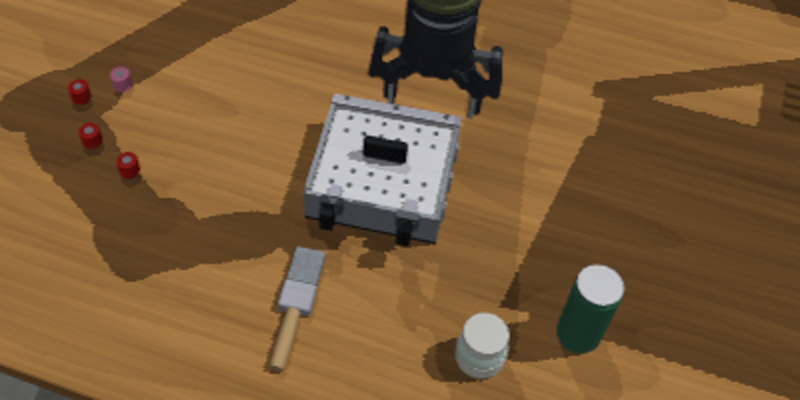

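Both bolt tips lie over the lid at crop pixels (505,233) and (226,233). A fully home bolt should show at row 235, so both are home. The lid is flat under the lip, no engine part is left on the bench, and the can, jar and brush are where they were. I'm handing in.

```bash
python3 -c "from cell import bot; print(bot.finish_job())"
```

```text
the job is handed in; nothing more can be done
None
```

The job is done and handed in at about 46 s, in the order you asked. `finish_job()` gives no verdict, so the results below are from my own checks.

**What I did**
- **Bolts out:** I pulled both to their stops, and the pictures show they stayed out.
- **Parts:** The gear, bearing, tappet and bush all went into the tub. There was no link on the bench. I left the red and pink look-alikes alone.
- **Lid:** I hooked its near edge under the keeper lip at about 8° of tilt and swung it down flat. It touched the ledge at the height I had predicted.
- **Bolts home:** I then pushed each bolt off its catch and let it go.

**Last checks**
- The wrist picture shows both bolt tips over the lid, within a pixel of where fully home bolts should appear.
- The scene picture shows the lid flat under the lip and no engine parts left on the bench. The can, jar and brush are where they were, and the gripper is clear.

**What was off**
- **Tilt:** At my first tilt of 12°, wrist joint 6 came down to 0.06 rad, with its limit at 0.04, so I hooked the lid in at 8° instead.
- **Tub position:** One wrist view put the tub about 1 mm off my first estimate across its width. I corrected for that before fitting the lid.
- **Bearing:** It settled about 9 mm from where I aimed it, so I moved the spots for the tappet and bush.

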